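# Fit the holder deck and load the flasks

### The job

Put the filling stand together and load it: first take the low dark jar off the stand and set it down upright on the table, clear of the stand; then take the loose deck by its fin, angle its tongue under the lip of the stand's rear groove, then lower it until it lies flat and locked behind the front upstand. Last, stand every small aluminium flask there is upright in a bore of the fitted deck, one to a bore and down on the base plate, and let go. Leave everything else where it is.

Things in the scene. Friction and masses are not known exactly. Their poses are not given: they have to be found in the camera images.
- stand: Fixed aluminium stand, 204 x 208 x 48 mm; place and yaw vary. Origin on the table; x towards its grooved rear rail (roughly away from the robot), z up. Base plate top at z=8 mm. The fitted deck rests with its underside at z=30, its grip point at about (0, 0, 65) mm (play +-2.5 mm in x, +-12 in y) and its x along the stand's x. It goes in only tongue first with the front raised.
- groove_mouth (a point): Middle of the mouth of the rear groove, at (85, 0, 35) mm in the stand's frame, same axes. The groove is open towards -x: its floor is 5 mm below this point and runs from 15 mm before it to the back wall 13.5 mm behind it; the lip's underside is 5 mm above, the lip's top 13 mm above; end stops at y=+-100 mm. At 15 degrees the tongue goes about 10 mm under the lip, at under 8 degrees all the way.
- front_ledge (a point): Middle of the inner top edge of the front upstand, at (-82.5, 0, 40) mm in the stand's frame, same axes. The upstand is 9.5 mm thick, to -x of this point; the ledge that carries the deck's front edge is 10 mm below it and runs 14.5 mm to +x.
- deck_grip (a point): Loose white plastic deck, about 0.35 kg, at the middle of its grip fin: 12 mm thick (x), 46 long (y), its top 18 mm above this point. x towards the tongue, z normal to the board. Board 160 (x) x 180 (y) x 16 mm, top 19 mm and underside 35 mm below this point; four through bores of 47 mm at x=+-42, y=+-55 mm. Starts flat on the table.
- tongue_tip (a point): Middle of the tip edge of the deck's tongue, 96 mm along the deck's x from the grip point and 31.5 mm below it; axes of the deck. The tongue is 7 mm thick, flush with the underside, 176 mm wide, and stands 16 mm out of the board's +x edge.
- bore1 (a point): Centre of a bore (+x, +y corner) of the deck, at the board's top face; 47 mm in diameter; axes of the deck
- bore2 (a point): Centre of a bore (+x, -y corner) of the deck, at the board's top face; 47 mm in diameter; axes of the deck
- bore3 (a point): Centre of a bore (-x, +y corner) of the deck, at the board's top face; 47 mm in diameter; axes of the deck
- bore4 (a point): Centre of a bore (-x, -y corner) of the deck, at the board's top face; 47 mm in diameter; axes of the deck
- flask1_mid (a point): Small polished aluminium flask with screw cap, 41 mm in diameter, 106 mm tall (cap 24 mm across), 0.08 kg, starts upright on the table; point on its axis half-way up, 53 mm above its foot; z along its axis. Three or four flasks are present; absent ones read None from the start. Fully down in a bore it stands on the base plate, this point 61 mm above the table
- flask2_mid (a point): Small polished aluminium flask with screw cap, 41 mm in diameter, 106 mm tall (cap 24 mm across), 0.08 kg, starts upright on the table; point on its axis half-way up, 53 mm above its foot; z along its axis. Three or four flasks are present; absent ones read None from the start. Fully down in a bore it stands on the base plate, this point 61 mm above the table
- flask3_mid (a point): Small polished aluminium flask with screw cap, 41 mm in diameter, 106 mm tall (cap 24 mm across), 0.08 kg, starts upright on the table; point on its axis half-way up, 53 mm above its foot; z along its axis. Three or four flasks are present; absent ones read None from the start. Fully down in a bore it stands on the base plate, this point 61 mm above the table
- flask4_mid (a point): Small polished aluminium flask with screw cap, 41 mm in diameter, 106 mm tall (cap 24 mm across), 0.08 kg, starts upright on the table; point on its axis half-way up, 53 mm above its foot; z along its axis. Three or four flasks are present; absent ones read None from the start. Fully down in a bore it stands on the base plate, this point 61 mm above the table
- resin_mid (a point): Low dark jar with a cream lid, 54 mm in diameter (straight sides), 32 mm tall, 0.07 kg. It starts upright on the stand's base plate, in the deck's way. The point is on its axis half-way up, 16 mm above its foot; z along its axis
- small_vial_mid (a point): Bystander: glass vial with a white cap, 45 mm in diameter, 68 mm tall, upright on the table; not a flask; the point is half-way up
Mind the look-alikes: they are no part of the job. What is shaped like the part that bears flask4_mid but blue or purple is not meant.

How it is judged:
On the way, in this order (a step that is already met when the one before it is completed fails the run):
1. the jar stands upright on the table, clear of the stand (height (world z) of resin_mid below 0.02 m and angle between resin_mid's own z axis and vertical below 0.1 rad and horizontal distance between resin_mid and stand above 0.12 m), for 0.2 s.
2. the deck's tongue is under the lip of the groove with its front edge raised (x of tongue_tip in the frame of stand between 0.0875 and 0.101 m and z of tongue_tip in the frame of stand between 0.028 and 0.042 m and y of tongue_tip in the frame of stand between -0.02 and 0.02 m and angle between deck_grip's own z axis and vertical between 0.045 and 0.6 rad).
3. the deck lies flat and locked in the stand (x of deck_grip in the frame of stand between -0.006 and 0.006 m and y of deck_grip in the frame of stand between -0.016 and 0.016 m and z of deck_grip in the frame of stand between 0.061 and 0.069 m and angle between deck_grip's own z axis and vertical below 0.04 rad and x of tongue_tip in the frame of stand between 0.088 and 0.101 m), for 0.2 s.
At the end, for the whole second after the job is handed in: Jar upright on the table, over 120 mm from the stand's middle; deck flat (0.04 rad) in the stand, tongue under the lip, within 6 mm fore and aft, 16 mm sideways, 4 mm in height of home; every flask upright (0.08 rad) in a bore, within 7 mm of its centre, down on the base plate (all of step 1 and all of step 3 and (horizontal distance between flask1_mid and bore1 below 0.007 m or horizontal distance between flask1_mid and bore2 below 0.007 m or horizontal distance between flask1_mid and bore3 below 0.007 m or horizontal distance between flask1_mid and bore4 below 0.007 m) and height (world z) of each of flask1_mid, flask2_mid, flask3_mid, flask4_mid below 0.067 m and angle between each of flask1_mid, flask2_mid, flask3_mid, flask4_mid's own z axis and vertical below 0.08 rad and (horizontal distance between flask2_mid and bore1 below 0.007 m or horizontal distance between flask2_mid and bore2 below 0.007 m or horizontal distance between flask2_mid and bore3 below 0.007 m or horizontal distance between flask2_mid and bore4 below 0.007 m) and (horizontal distance between flask3_mid and bore1 below 0.007 m or horizontal distance between flask3_mid and bore2 below 0.007 m or horizontal distance between flask3_mid and bore3 below 0.007 m or horizontal distance between flask3_mid and bore4 below 0.007 m) and (horizontal distance between flask4_mid and bore1 below 0.007 m or horizontal distance between flask4_mid and bore2 below 0.007 m or horizontal distance between flask4_mid and bore3 below 0.007 m or horizontal distance between flask4_mid and bore4 below 0.007 m)); the robot touches nothing.
It fails at once if the glass vial is pushed away (more than 40 mm) (distance of small_vial_mid from where it was at the start of the episode above 0.04 m).
Of flask1, flask2, flask3, flask4 only 3 to 4 are there at a start; the rules pass over those that are not, and their reading is None.
At some moment in a run one of deck, resin may be knocked a few centimetres aside while the robot is not near it.
Once in a run the grip may slacken for a moment while it holds something.
It also fails if it takes over 208 s, if anything falls off the work surface, if the arm or the gripper's body presses on something with over 40 N, if the wrist force passes 120 N, or if a joint passes its speed limit or range.

### The arm

A 6-joint arm with a two-finger parallel gripper is mounted at the origin on a cart in front of the work surface, level with it; the furniture and walls round the work are solid. World frame = base frame: x ahead of the robot, y to its left, z up, the work surface at z = 0. Lengths are in m, angles in rad, forces in N, time in s.
With the tool pointing down it reaches from about 0.375 to 0.925 m from the base axis. Payload 5.7 kg.
Tool frame: the origin (TCP) lies midway between the tips of the shut fingers; the grasp point (between the pads) lies 19 mm behind it; z points along the fingers, y is the line along which they close (so a half turn about z gives the same grasp; the last joint's range is limited). The gripper opens to 88 mm and grips with 3 to 60 N. Pads are 20 mm wide; open, the fingers measure 115 mm over their backs; the gripper's body (75 mm by 178 mm) begins 61 mm behind the grasp point.
Start: joints at [1.004, 0.359, 1.51, -0, 1.272, -0.115], TCP at [0.262, 0.54, 0.223] pointing down, gripper open.
Joint ranges: [-2.97, 2.97], [-1.01, 2.36], [0.21, 2.38], [-0.96, 4.11], [0.2, 2.71], [-2.98, 2.98]. Speed limits (rad/s): [2.39, 2.39, 3.14, 3.14, 3.14, 3.14].

### API

Orientations are given as [roll, pitch, yaw] about the fixed x, y, z axes, in that order (R = Rz(yaw) Ry(pitch) Rx(roll)).
In Python, from plant import * gives the robot as it stands.
- The arm moves only by the shell command python3 -m creep 'ROWS' [FORCE]. ROWS is JSON, one flat list of numbers, 5 for each row, row after row: the closure, from 0 (fully open) to 1 (shut), then the shift along the tool's x, y, z in mm, then the turn about the tool's z in degrees. A call has 1 to 5 rows; each row is the pose to reach, as a shift and turn from the pose commanded when the call began, along the tool's axes at that moment; what a row does not reach only later rows make up. A row lasts 1/8 s, in which the tool goes at most 62.5 mm and 10.7 degrees, less where a joint would pass 70% of its speed; a pose out of reach is approached as far as the arm can. A call with a gripper value outside its range is refused whole. The fingers move at their own pace and stop on an object; FORCE is the grip in N (left out, the last holds). Time passes only in rows, so rows that repeat a pose let the fingers close. It gives the time, the measured TCP pose, the force, the opening and the grip force at its end, in the units of the state.
- get_obs(): the state, without advancing time (a new reading comes with each control period).
- capture(name): name is "side" or "top"; returns a dict with "image" (384x512x3 uint8, red, green, blue), "vertical_fov" (degrees; the focal length in pixels is half the picture's height over the tangent of half this angle, whatever the lens; pixels are square), "cx", "cy" (the principal point, pixels), "R" (3x3) and "t" (3): a world point X has camera coordinates R X + t. Camera axes: x right, y down, z forward; pixel columns grow to the right and rows downward; lengths in m; the calibration is good to about 2 mm. A picture is of the moment at which its call begins. There is no depth.
- hand_in(): hands the job in; it is judged then, once.
Trained networks look in a picture, given as the dict that the camera call returned (one of the last four; its "shot" number tells which), for a name from the list of things; names that differ only in an ending like _2 or _b are one class to them, and where a whole thing is asked for, a point or a joint stands for the part that bears it (a point fixed in the world has none). Each returns a list of dicts, best first, with "confidence" (0 to 1); they miss things now and then, are a little off and sometimes report something else, mostly with a low value. They report only what shows in the picture. A call takes as long as a camera call. They do not tell look-alikes from the thing itself.
- silhouettes(name, picture): "mask" (384x512 bool, what is visible of it) and "point" ([row, column] in pixels, amid what is visible of it).
- mark_of(name, picture): "point" ([row, column] in pixels: a listed point, or the origin of a listed thing).
The state is a dict: "time_s": time; "joints": joint angles; "dq": joint speeds; "effort": joint torques, N m; "ee_pos": TCP position; "tcp_rot": TCP orientation; "wrist_force": force on the tool from outside, world axes, zero at the start; "moment": the same for the moment, N m; "width": finger opening in m; "grasp_force": force on a finger pad.
Only numpy, scipy, OpenCV 4.12 (cv2) and the standard library are available. Lean on these libraries where they do the work, as an engineer would, in place of code of your own. Each camera call takes 0.05 s, during which the arm holds its last target. There are 200 camera calls.

## Working session

There is one attempt and no reset: what is moved stays moved. The work goes in short steps, Python scripts to look and compute and a shell command to move; the robot and the scene stay as the last step left them, time stands still between calls to the robot, and variables do not carry over. Pictures are saved under pics/ and viewed, at most 14 in all, crops included, and the job is handed in when it is done.

```bash
ls; mkdir -p pics; python3 - <<'E'
from plant import *
import cv2
o=get_obs();print(o)
for n in("side","top"):
    c=capture(n);cv2.imwrite(f"pics/{n}0.png",c["image"][:,:,::-1]);print(n,c["vertical_fov"],c["cx"],c["cy"],c["R"],c["t"],c.keys())
    for k in["stand","deck_grip","tongue_tip","flask1_mid","resin_mid","small_vial_mid","groove_mouth","front_ledge"]:
        print(k,[([round(v) for v in d["point"]],round(d["confidence"],2)) for d in mark_of(k,c)])
E
```

```text
pics
{'time_s': 0.0, 'joints': array([ 1.00387911e+00,  3.59484435e-01,  1.51143685e+00, -1.53512685e-05,
        1.27248889e+00, -1.15102592e-01]), 'dq': array([ 8.96222714e-04,  2.86921636e-04, -4.94202754e-05,  9.32000795e-05,
       -1.37340485e-03,  1.55328078e-04]), 'effort': array([ 8.19237175e-04, -5.15375447e+01, -2.70723277e+01,  6.74412190e-02,
        3.55208956e-02, -1.75501514e-04]), 'ee_pos': array([0.26159801, 0.53919884, 0.22182016]), 'tcp_rot': array([-3.13978548e+00, -1.94171441e-04,  2.68978238e+00]), 'wrist_force': array([0.90800786, 0.12064604, 0.28969401]), 'moment': array([-0.01136147,  0.01494431,  0.02567275]), 'grasp_force': 0.0, 'width': 0.08796767164800041}
side 55.502893912393645 255.71530466952132 187.31845033160252 [[ 0.99916072 -0.04060848 -0.00536763]
 [-0.02916819 -0.61334924 -0.78927303]
 [ 0.02875895  0.78876717 -0.61401895]] [-0.5261805  -0.0450646   1.23322118] dict_keys(['image', 'vertical_fov', 'cx', 'cy', 'R', 't', 'shot'])
stand [([136, 263], 0.66)]
deck_grip [([185, 277], 0.89)]
tongue_tip [([186, 303], 0.67)]
flask1_mid [([223, 223], 0.73)]
resin_mid [([203, 290], 0.58), ([131, 266], 0.52)]
small_vial_mid [([164, 213], 0.51)]
groove_mouth [([131, 281], 0.66), ([204, 290], 0.57), ([190, 301], 0.48), ([246, 274], 0.21)]
front_ledge [([127, 244], 0.96)]
top 43.97826126685489 254.00723655072574 194.75082751052577 [[ 0.00577244 -0.99997283  0.00458426]
 [-0.99518978 -0.00619304 -0.09776987]
 [ 0.0977956  -0.00399784 -0.99519849]] [-0.17174514  0.52755639  1.54892893] dict_keys(['image', 'vertical_fov', 'cx', 'cy', 'R', 't', 'shot'])
stand [([185, 139], 0.75)]
deck_grip [([186, 246], 0.83)]
tongue_tip [([154, 244], 0.71), ([231, 212], 0.36)]
flask1_mid [([225, 299], 0.42), ([157, 245], 0.2)]
resin_mid [([182, 143], 0.51)]
small_vial_mid []
groove_mouth [([157, 141], 0.57), ([235, 211], 0.24)]
front_ledge [([209, 131], 0.58)]
```

View pics/side0.png

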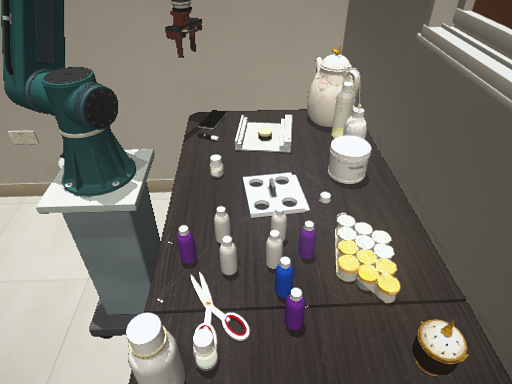

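View pics/top0.png

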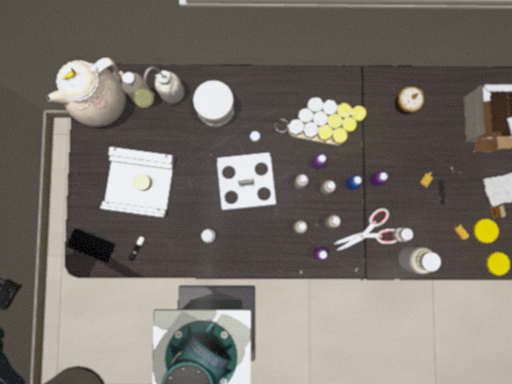

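Side view: the stand is at (264,133) with the jar on it and the deck is at (275,193). Silver flasks are at (222,224), (228,255), (279,222) and (274,249). Look-alikes are the purple ones at (187,245), (308,240) and (294,310), the blue one at (284,278), and white-capped bottles at (216,165) (the vial), (205,345) and (150,350). I take the four silver ones as the flasks. Next I fit poses from the masks.

```bash
cat > h.py <<'E'
from plant import *
import numpy as np, cv2
from scipy.optimize import minimize
def proj(c,X):
    p=np.atleast_2d(X)@np.array(c["R"]).T+c["t"]; f=192/np.tan(np.radians(c["vertical_fov"]/2))
    return np.c_[c["cx"]+f*p[:,0]/p[:,2], c["cy"]+f*p[:,1]/p[:,2]]
def back(c,rc,z):
    f=192/np.tan(np.radians(c["vertical_fov"]/2)); R=np.array(c["R"])
    d=R.T@np.array([(rc[1]-c["cx"])/f,(rc[0]-c["cy"])/f,1]); o=-R.T@np.array(c["t"])
    return (o+d*(z-o[2])/d[2])[:2]
a=np.linspace(0,2*np.pi,40)
cyl=lambda r,z0,z1:np.vstack([np.c_[r*np.cos(a),r*np.sin(a),0*a+z] for z in(z0,z1)])
box=lambda x0,x1,y0,y1,z0,z1:np.array([[x,y,z] for x in(x0,x1) for y in(y0,y1) for z in(z0,z1)])
MOD={"flask":np.vstack([cyl(.0205,0,.075),cyl(.012,.075,.106)]),
 "jar":cyl(.027,0,.032),"vial":np.vstack([cyl(.0225,0,.05),cyl(.013,.05,.068)]),
 "deck":box(-.08,.08,-.09,.09,0,.016),"tongue":box(.08,.096,-.088,.088,0,.007),
 "stand":None}
def fit(model,views,p0,z=0,yaw=True):
    """views: list of (cam,mask). model list of convex parts. p=(x,y,yaw)"""
    parts=model if isinstance(model,list) else [model]
    M=[(c,cv2.GaussianBlur(m.astype(np.float32),(0,0),1.5)) for c,m in views]
    def cost(p):
        q=p/[100,100,20]; 
        if not yaw:q[2]=p0[2]
        C,S=np.cos(q[2]),np.sin(q[2]); s=0
        for c,m in M:
            im=np.zeros(m.shape,np.uint8)
            for P in parts:
                W=np.c_[C*P[:,0]-S*P[:,1]+q[0],S*P[:,0]+C*P[:,1]+q[1],P[:,2]+z]
                h=cv2.convexHull(proj(c,W).astype(np.float32))[:,0]
                cv2.fillConvexPoly(im,np.round(h*16).astype(np.int32),255,cv2.LINE_AA,4)
            s+=((cv2.GaussianBlur(im.astype(np.float32)/255,(0,0),1.5)-m)**2).sum()
        return s
    x0=np.array(p0)*[100,100,20]
    r=minimize(cost,x0,method="Nelder-Mead",options=dict(initial_simplex=np.vstack([x0]+[x0+3*e for e in np.eye(3)]),xatol=.01,fatol=.01,maxiter=250))
    return r.x/[100,100,20], r.fun
E
python3 - <<'E'
from h import *
s=capture("side");t=capture("top");V=dict(side=s,top=t)
K={}
for k in["stand","deck_grip","flask1_mid","resin_mid","small_vial_mid"]:
    for n,c in V.items():
        L=[d for d in silhouettes(k,c) if d["confidence"]>.15]
        K[k,n]=L
        print(k,n,[(list(map(int,d["point"])),round(d["confidence"],2),int(d["mask"].sum()),back(c,d["point"],.03).round(3).tolist(), s_["image"][d["mask"]].mean(0).round().tolist() if (s_:=c) else 0) for d in L])
import pickle;pickle.dump((V,K),open("k.pkl","wb"))
a_=cv2.resize(s["image"][95:300,150:350],None,fx=3,fy=3,interpolation=cv2.INTER_CUBIC)
cv2.imwrite("pics/crop1.png",a_[:600,:,::-1])
E
```

```text
stand side [([138, 266], 0.88, 1561, [0.574, 0.154], [220.0, 222.0, 216.0])]
stand top [([179, 133], 0.6, 3755, [0.578, 0.232], [229.0, 231.0, 234.0]), ([184, 144], 0.32, 225, [0.562, 0.195], [222.0, 223.0, 196.0])]
deck_grip side [([192, 274], 0.67, 2034, [0.578, -0.165], [219.0, 221.0, 221.0]), ([224, 277], 0.32, 350, [0.574, -0.303], [174.0, 171.0, 163.0])]
deck_grip top [([185, 246], 0.63, 2170, [0.559, -0.144], [226.0, 228.0, 232.0])]
flask1_mid side [([222, 226], 0.79, 377, [0.434, -0.291], [170.0, 166.0, 157.0]), ([195, 275], 0.59, 2054, [0.578, -0.177], [220.0, 221.0, 222.0])]
flask1_mid top [([224, 297], 0.49, 147, [0.433, -0.313], [173.0, 169.0, 164.0])]
resin_mid side [([130, 265], 0.69, 175, [0.573, 0.218], [165.0, 162.0, 135.0])]
resin_mid top [([183, 146], 0.69, 217, [0.565, 0.188], [222.0, 223.0, 196.0])]
small_vial_mid side [([167, 214], 0.6, 276, [0.39, -0.023], [177.0, 175.0, 165.0]), ([129, 264], 0.48, 162, [0.568, 0.222], [167.0, 164.0, 135.0])]
small_vial_mid top [([179, 244], 0.67, 2196, [0.579, -0.136], [226.0, 227.0, 231.0]), ([231, 211], 0.43, 158, [0.407, -0.028], [193.0, 193.0, 195.0])]
```

View pics/crop1.png

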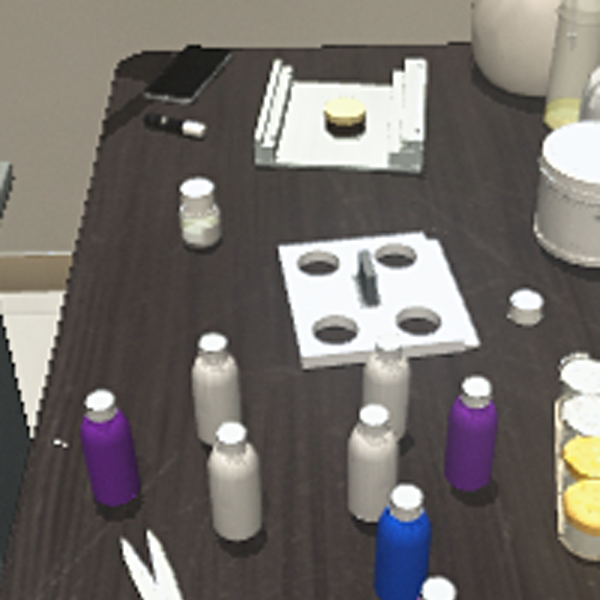

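The crop confirms four silver flasks at (217,390), (235,485), (386,390) and (373,465); purple and blue ones stay. The jar is on the stand at (345,115), the deck fin at (368,275), and the vial at (200,215). Now the pose fits.

```bash
cat >> h.py <<'E'
MOD["flask"]=np.vstack([cyl(.0205,0,.074),cyl(.012,.09,.106)])
DECK=[MOD["deck"],MOD["tongue"]]
STAND=[box(-.092,.07,-.104,.104,0,.008)]
def comp(c,rc,thr=110,win=None):
    m=(c["image"].min(2)>thr)
    if win: w=np.zeros_like(m);w[win[0]:win[1],win[2]:win[3]]=1;m&=w
    n,l=cv2.connectedComponents(m.astype(np.uint8),connectivity=4)
    k=l[int(rc[0])-3:int(rc[0])+4,int(rc[1])-3:int(rc[1])+4]; k=k[k>0]
    v=np.bincount(k).argmax(); m=(l==v).astype(np.uint8)
    cs,_=cv2.findContours(m,cv2.RETR_EXTERNAL,cv2.CHAIN_APPROX_NONE); 
    return cv2.drawContours(np.zeros_like(m),cs,-1,1,-1)>0
E
python3 - <<'E'
from h import *
import pickle
V,K=pickle.load(open("k.pkl","rb"));s,t=V["side"],V["top"]
st=comp(t,(200,125));d_t=comp(t,(200,250));d_s=comp(s,(183,285),130,(165,215,235,320))
for n,m in(("stand",st),("deck_t",d_t),("deck_s",d_s)):
    r=cv2.minAreaRect(np.argwhere(m)[:,::-1].astype(np.float32));print(n,m.sum(),r)
for v,nm in(([(t,d_t)],"t"),([(s,d_s)],"s")):print("deck",nm,fit(DECK,v,[.56,-.14,.06]))
print("stand",fit([box(-.102,.102,-.104,.104,0,.03)],[(t,st)],[.565,.2,-.05]))
o=np.zeros((384,512,3),np.uint8)
fl=dict(a=((225,222),(227,300)),b=((255,228),(221,333)),c=((222,279),(181,302)),d=((249,274),(186,328)))
for k,(a1,b1) in fl.items():
    ms=comp(s,a1,95,(a1[0]-22,a1[0]+26,a1[1]-13,a1[1]+13)); mt=comp(t,b1,95,(b1[0]-12,b1[0]+12,b1[1]-12,b1[1]+12))
    p0=np.r_[back(t,b1,.06),0]
    print(k,ms.sum(),mt.sum(),[ (r[0][:2].round(4),round(float(r[1]))) for r in (fit(MOD["flask"],[(s,ms)],p0,yaw=False),fit(MOD["flask"],[(t,mt)],p0,yaw=False),fit(MOD["flask"],[(s,ms),(t,mt)],p0,yaw=False))])
    o[...,0]|=(ms*255).astype(np.uint8);o[...,1]|=(mt*255).astype(np.uint8)
jt=K["resin_mid","top"][0]["mask"];js=K["resin_mid","side"][0]["mask"]
for v in([(t,jt)],[(s,js)]):print("jar",fit(MOD["jar"],v,[.565,.19,0],z=.008,yaw=False))
vt=comp(t,(236,208),95,(226,246,198,218));vs=comp(s,(165,216),95,(150,182,205,228))
print("vial",fit(MOD["vial"],[(t,vt),(s,vs)],[.4,-.03,0],yaw=False))
o[...,2]=(st|d_s|d_t)*255
cv2.imwrite("pics/m.png",o)
E
```

```text
stand 4120 ((137.16957092285156, 181.5791015625), (67.18838500976562, 64.05182647705078), 7.907162666320801)
deck_t 3009 ((245.64059448242188, 180.64564514160156), (53.905765533447266, 56.24949264526367), 83.8844985961914)
deck_s 2285 ((275.9489440917969, 193.97267150878906), (41.6120491027832, 63.092342376708984), 84.47245788574219)
deck t (array([ 0.57088881, -0.14130339,  0.11129202]), np.float64(5.224559783935547))
deck s (array([ 0.57133022, -0.13773996,  0.10017141]), np.float64(22.2855281829834))
stand (array([ 0.57095117,  0.21849638, -0.11556265]), np.float64(41.38028335571289))
a 623 137 [(array([ 0.427 , -0.3365]), 64), (array([ 0.4243, -0.3192]), 9), (array([ 0.4249, -0.3233]), 92)]
b 638 147 [(array([ 0.4401, -0.4184]), 38), (array([ 0.4427, -0.4289]), 14), (array([ 0.4408, -0.4229]), 68)]
c 868 154 [(array([ 0.5723, -0.3119]), 203), (array([ 0.575 , -0.3242]), 7), (array([ 0.5724, -0.3208]), 219)]
d 705 149 [(array([ 0.5582, -0.4042]), 59), (array([ 0.5577, -0.4135]), 14), (array([ 0.5574, -0.4085]), 86)]
jar (array([ 0.5696974 ,  0.20057169, -0.0261415 ]), np.float64(13.848196983337402))
jar (array([ 0.56970782,  0.20141283, -0.02323141]), np.float64(6.856781482696533))
vial (array([ 0.39400578, -0.01502617,  0.00908575]), np.float64(18.795385360717773))
```

```bash
cat >> h.py <<'E'
def rel(x,y,z,yaw=None,o=None):
    """shift in tool axes (mm) and turn (deg) from the measured pose to a target (tool down)"""
    o=o or get_obs(); from scipy.spatial.transform import Rotation as Ro
    R=Ro.from_euler("xyz",o["tcp_rot"]).as_matrix(); d=R.T@(np.array([x,y,z])-o["ee_pos"])*1000
    w=0 if yaw is None else (-(yaw-o["tcp_rot"][2])+np.pi/2)%np.pi-np.pi/2
    print("rel",d.round(1),"turn",round(np.degrees(w),1),"| pos",o["ee_pos"].round(4),"yaw",round(o["tcp_rot"][2],4),"w",round(o["width"]*1e3,1),"gf",round(o["grasp_force"],1),"t",round(o["time_s"],1))
E
python3 - <<'E'
from h import *
rel(.5697,.201,.10,-.1156);rel(.5697,.201,.012,-.1156)
E
```

```text
rel [-424.8 -170.4  122.7] turn -19.3 | pos [0.2619 0.5398 0.2226] yaw 2.6898 w 87.9 gf 0.0 t 1.5
rel [-424.8 -170.4  210.7] turn -19.3 | pos [0.2619 0.5398 0.2226] yaw 2.6898 w 87.9 gf 0.0 t 1.5
```

```bash
python3 -m creep '[0,-55,-22,0,-5, 0,-110,-44,0,-10, 0,-165,-66,0,-15, 0,-220,-88,10,-19.3, 0,-270,-108,20,-19.3]' 20; python3 - <<'E'
from h import *
rel(.5697,.201,.10,-.1156)
E
```

```text
time_s: 2.12
ee_pos: [0.4591, 0.3232, 0.2027]
tcp_rot: [3.141, 0.001, 3.027]
wrist_force: [-0.4, 0.1, -0.1]
width: 0.0876
grasp_force: 0.0
rel [-123.7 -108.9  102.8] turn 0.1 | pos [0.4591 0.3232 0.2027] yaw 3.0272 w 87.6 gf 0.0 t 2.1
```

```bash
python3 -m creep '[0,-45,-36,20,0, 0,-85,-73,40,0, 0,-124,-109,70,0, 0,-124,-109,103,0, 0,-124,-109,103,0]' 20; python3 - <<'E'
from h import *
c=capture("side");rel(.5697,.201,.012,-.1156)
for k in("resin_mid","deck_grip"):
  for d in silhouettes(k,c)[:2]: print(k,d["point"],d["confidence"],d["mask"].sum())
a_=cv2.resize(c["image"][80:220,200:320],None,fx=4,fy=4,interpolation=cv2.INTER_CUBIC)
cv2.imwrite("pics/c2.png",a_[:,:,::-1])
E
```

```text
time_s: 2.75
ee_pos: [0.5664, 0.201, 0.0972]
tcp_rot: [-3.14, -0.005, 3.025]
wrist_force: [-0.2, -0.6, 0.5]
width: 0.0876
grasp_force: 0.0
rel [-2.7 -0.6 86.9] turn 0.0 | pos [0.5674 0.2019 0.0989] yaw 3.0262 w 87.9 gf 0.0 t 2.8
resin_mid [129.3, 264.8] 0.7 128
resin_mid [192.3, 272.6] 0.22 1962
deck_grip [195.2, 276.4] 0.9 2086
```

View pics/c2.png

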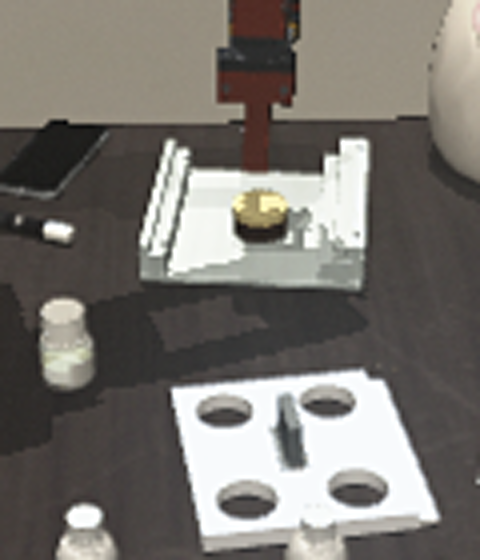

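The jar is at crop (260,215), with the gripper above and behind it at (257,130) and x aligned. Descending.

```bash
python3 -m creep '[0,-2,0,45,0, 0,-2,0,87,0, 0,-2,0,87,0, 0.5,-2,0,87,0, 0.5,-2,0,87,0]' 15; python3 -m creep '[0.6,0,0,0,0, 0.6,0,0,0,0, 0.6,0,0,0,0]' 15;  python3 - <<'E'
from h import *
rel(.405,.095,.12,-.1156)
E
```

```text
time_s: 3.52
ee_pos: [0.5721, 0.2027, 0.015]
tcp_rot: [3.14, 0.004, 3.027]
wrist_force: [0.3, -0.0, -0.3]
width: 0.0714
grasp_force: 0.0
time_s: 3.9
ee_pos: [0.5709, 0.2021, 0.0135]
tcp_rot: [3.141, 0.001, 3.027]
wrist_force: [-1.4, -0.1, 6.7]
width: 0.0519
grasp_force: 15.0
rel [ 152.4 -125.4 -106.7] turn 0.0 | pos [0.5709 0.2021 0.0135] yaw 3.0266 w 51.9 gf 15.0 t 3.9
```

```bash
python3 -m creep '[0.7,0,0,-50,0, 0.7,0,0,-95,0, 0.7,45,-40,-107,0, 0.7,90,-80,-107,0, 0.7,135,-120,-107,0]' 15; python3 - <<'E'
from h import *
rel(.405,.095,.01,-.1156)
E
```

```text
time_s: 4.53
ee_pos: [0.421, 0.0974, 0.1199]
tcp_rot: [-3.141, 0.001, 3.027]
wrist_force: [0.6, -0.6, -0.7]
width: 0.0519
grasp_force: 15.0
rel [ 15.7  -4.2 109.8] turn 0.1 | pos [0.421  0.0974 0.1199] yaw 3.0272 w 51.9 gf 15.0 t 4.5
```

```bash
python3 -m creep '[0.7,16,-4,55,0, 0.7,16,-4,95,0, 0.7,16,-4,108,0, 0.7,16,-4,113,0, 0.7,16,-4,113,0]' 15; python3 -m creep '[0.2,0,0,0,0, 0,0,0,0,0, 0,0,0,0,0, 0,0,0,-60,0, 0,0,0,-115,0]'; python3 - <<'E'
from h import *
s=capture("side");t=capture("top")
for n,c in(("s",s),("t",t)):
  for d in silhouettes("resin_mid",c)[:2]: print(n,d["point"],round(d["confidence"],2),back(c,d["point"],.016))
d_s=comp(s,(183,285),130,(165,215,235,320));d_t=comp(t,(200,250))
for v in([(t,d_t)],[(s,d_s)]):print("deck",fit(DECK,v,[.57,-.14,.1]))
rel(.5711,-.1395,.12,.106)
a_=np.hstack([cv2.resize(s["image"][90:215,195:295],None,fx=4,fy=4),cv2.resize(t["image"][130:255,95:195],None,fx=4,fy=4)])
cv2.imwrite("pics/c3.png",a_[:,:,::-1])
E
```

```text
time_s: 5.15
ee_pos: [0.4071, 0.0963, 0.0071]
tcp_rot: [3.142, 0.001, 3.027]
wrist_force: [0.2, 0.6, -1.0]
width: 0.0523
grasp_force: 15.0
time_s: 5.78
ee_pos: [0.4054, 0.0961, 0.1226]
tcp_rot: [-3.141, -0.002, 3.027]
wrist_force: [1.8, -0.3, -0.4]
width: 0.0877
grasp_force: 0.0
s [146.3, 220.9] 0.5 [0.40419584 0.13216011]
deck (array([ 0.57108821, -0.1411757 ,  0.11036182]), np.float64(5.247372627258301))
deck (array([ 0.57150683, -0.13761714,  0.1022129 ]), np.float64(21.78341293334961))
rel [-190.1 -215.3    3.1] turn -12.7 | pos [0.4069 0.0962 0.1226] yaw 3.0267 w 88.0 gf 0.0 t 6.0
```

View pics/c3.png

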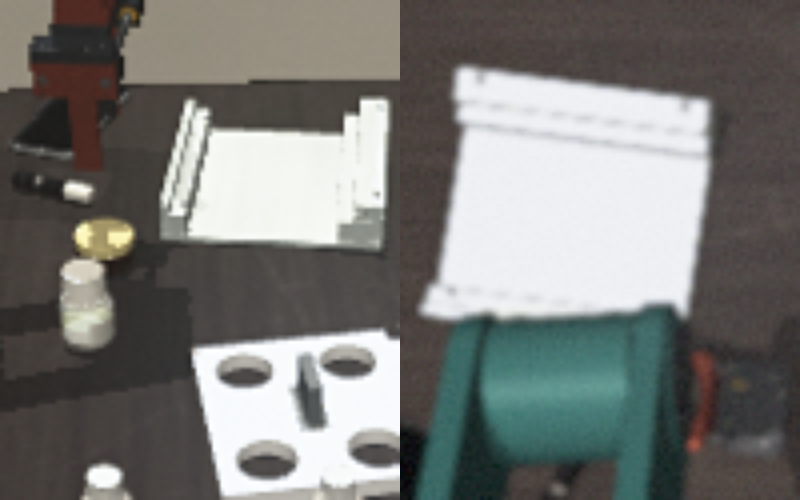

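The jar is on the table at crop (104,240). The stand is empty, and its rear block is wider than half-and-half would give, so the stand's x-extent is −92..+112 mm. I refit the stand with that.

```bash
cat >> h.py <<'E'
STAND=[box(-.092,.112,-.1,.1,0,.008),box(-.092,-.0825,-.104,.104,0,.04),box(-.0825,-.068,-.104,.104,0,.03),box(.07,.112,-.104,.104,0,.03),box(.085,.112,-.104,.104,.03,.048)]
E
python3 - <<'E'
from h import *
import pickle
V,K=pickle.load(open("k.pkl","rb"));s,t=V["side"],V["top"]
st=comp(t,(200,125),120);ss=comp(s,(143,265),100,(105,160,225,300))
print(st.sum(),ss.sum())
for v in([(t,st)],[(s,ss)],[(t,st),(s,ss)]):
    q,f=fit(STAND,v,[.561,.2197,-.1]);print(q.round(4),f)
    for nm,P in(("groove",[.085,0,.035]),("ledge",[-.0825,0,.04])):
        C,S=np.cos(q[2]),np.sin(q[2]);W=[C*P[0]-S*P[1]+q[0],S*P[0]+C*P[1]+q[1],P[2]]
        print(nm,[proj(c,W)[0][::-1].round() for c in(s,t)])
o=cv2.resize(s["image"][100:165,225:305],None,fx=7,fy=7)[:,:,::-1].copy()
q,_=fit(STAND,[(t,st),(s,ss)],[.561,.2197,-.1]);C,S=np.cos(q[2]),np.sin(q[2])
for P in STAND[1:]:
    W=np.c_[C*P[:,0]-S*P[:,1]+q[0],S*P[:,0]+C*P[:,1]+q[1],P[:,2]]
    u=((proj(s,W)-[225,100]+.5)*7).astype(int)
    for i in range(8):
        for j in(1,2,4):
            if not i&j: cv2.line(o,u[i],u[i|j],(0,0,255),1)
cv2.imwrite("pics/c4.png",o)
rel(.5711,-.1395,.12,.106)
E
```

```text
4074 1721
[ 0.5598  0.2218 -0.1288] 25.385723114013672
groove [array([130., 284.]), array([159., 140.])]
ledge [array([127., 241.]), array([209., 131.])]
[ 0.5596  0.2251 -0.1292] 9.619133949279785
groove [array([129., 284.]), array([159., 139.])]
ledge [array([126., 241.]), array([209., 130.])]
[ 0.5597  0.2222 -0.1268] 38.51793670654297
groove [array([130., 284.]), array([159., 140.])]
ledge [array([127., 241.]), array([209., 131.])]
rel [-190.1 -215.3    3.1] turn -12.7 | pos [0.4069 0.0962 0.1226] yaw 3.0267 w 88.0 gf 0.0 t 6.0
```

View pics/c4.png

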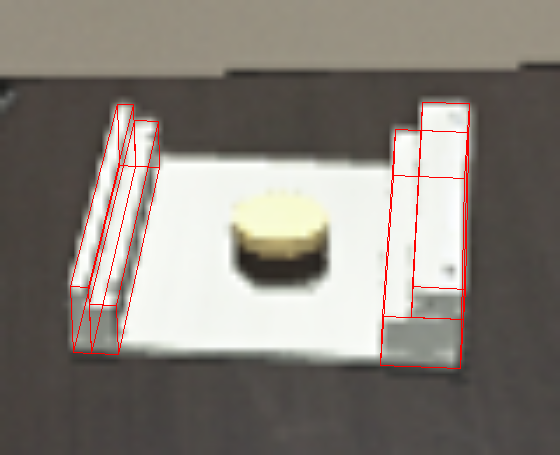

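The model outlines match the stand closely: stand at (0.5597, 0.2225), yaw −0.127. Now to the deck.

```bash
python3 -m creep '[0,-40,-45,0,-4, 0,-80,-90,0,-8, 0,-120,-135,0,-12.7, 0,-160,-180,0,-12.7, 0,-190,-215,0,-12.7]' 20; python3 -m creep '[0,0,0,0,0, 0,0,0,0,0]';  python3 - <<'E'
from h import *
rel(.5711,-.1395,.024,.106)
t=capture("top");s=capture("side")
for n,c in(("s",s),("t",t)):
  for d in silhouettes("resin_mid",c)[:2]: print(n,d["point"],round(d["confidence"],2),back(c,d["point"],.016),d["mask"].sum(), [fit(MOD["jar"],[(c,d["mask"])],[.405,.096,0],yaw=False)])
cv2.imwrite("pics/c5.png",np.hstack([cv2.resize(s["image"][125:175,195:240],None,fx=8,fy=8),cv2.resize(t["image"][200:250,150:195],None,fx=8,fy=8)])[:,:,::-1])
E
```

```text
time_s: 6.6
ee_pos: [0.5702, -0.1412, 0.1192]
tcp_rot: [3.14, -0.003, -3.036]
wrist_force: [0.2, -0.5, 0.6]
width: 0.088
grasp_force: 0.0
time_s: 6.85
ee_pos: [0.5682, -0.1383, 0.1196]
tcp_rot: [3.139, -0.004, -3.035]
wrist_force: [0.4, 0.8, -0.7]
width: 0.0878
grasp_force: 0.0
rel [-3.2 -1.7 95.6] turn 0.0 | pos [ 0.5682 -0.1383  0.1196] yaw -3.0354 w 87.8 gf 0.0 t 6.8
s [147.2, 220.8] 0.67 [0.40404752 0.12589528] 146 [(array([0.40546116, 0.0978807 , 0.09686745]), np.float64(35.56969451904297))]
t [228.9, 172.8] 0.49 [0.41438579 0.09940047] 113 [(array([ 0.41404288,  0.1019158 , -0.01848587]), np.float64(80.89786529541016))]
```

View pics/c5.png

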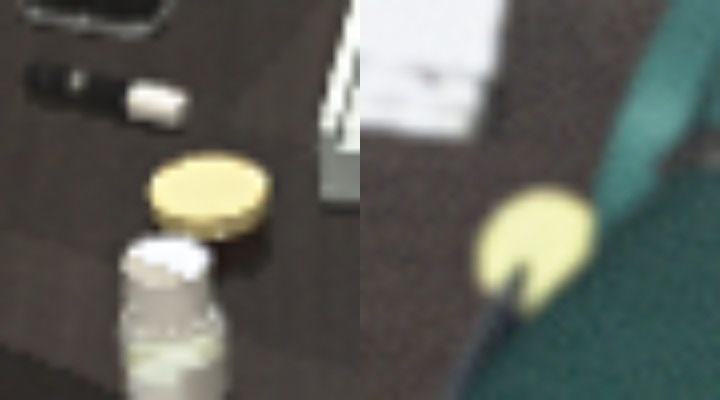

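The jar's lid lies level at (210,190), so it stands upright. Gripping the fin next.

```bash
python3 -m creep '[0,-3,-1,45,0, 0,-3,-1,80,0, 0,-3,-1,96,0, 0,-3,-1,96,0, 0.4,-3,-1,96,0]' 20; python3 -m creep '[0.7,0,0,0,0, 0.7,0,0,0,0, 0.7,0,0,0,0, 0.7,0,0,0,0]' 20;  python3 - <<'E'
from h import *
rel(.5711,-.1395,.024,.106)
E
```

```text
time_s: 7.68
ee_pos: [0.5742, -0.1401, 0.0269]
tcp_rot: [-3.141, 0.002, -3.035]
wrist_force: [0.0, -0.9, 0.6]
width: 0.0811
grasp_force: 0.0
time_s: 8.18
ee_pos: [0.5736, -0.1403, 0.026]
tcp_rot: [-3.141, 0.001, -3.035]
wrist_force: [-0.7, -0.9, 2.5]
width: 0.0455
grasp_force: 20.0
rel [2.4 1.1 2. ] turn 0.1 | pos [ 0.5736 -0.1403  0.026 ] yaw -3.0347 w 45.5 gf 20.0 t 8.2
```

```bash
python3 -m creep '[0.7,0,0,-15,0, 0.7,0,0,-35,0, 0.7,0,0,-60,0, 0.7,0,0,-90,0, 0.7,0,0,-90,0]' 20;  python3 - <<'E'
from h import *
rel(.5711,-.1395,.024,.106)
s=capture("side")
cv2.imwrite("pics/c6.png",cv2.resize(s["image"][90:240,205:345],None,fx=4,fy=4)[:,:,::-1])
print([d["point"] for d in mark_of("tongue_tip",s)[:1]],proj(s,[.67,-.13,.08]))
E
```

```text
time_s: 8.8
ee_pos: [0.575, -0.1404, 0.1181]
tcp_rot: [-3.139, 0.004, -3.035]
wrist_force: [0.8, -0.2, -3.5]
width: 0.0462
grasp_force: 20.0
rel [ 4.2  1.5 94.1] turn 0.0 | pos [ 0.575  -0.1404  0.1181] yaw -3.0348 w 46.2 gf 20.0 t 8.8
[[163.8, 304.9]] [[304.81071386 171.40255537]]
```

View pics/c6.png

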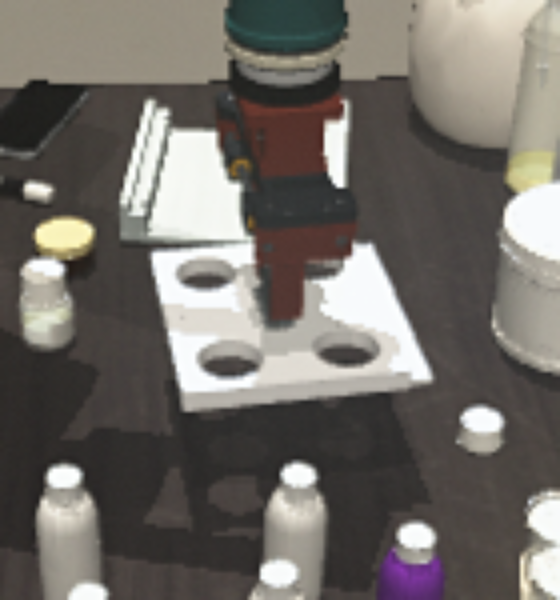

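The deck is held about level at crop (290,330). Carry it over the stand.

```bash
python3 - <<'E'
from h import *
rel(.5423,.2247,.118,-.127)
E
```

```text
rel [ -8.4 365.6  -2.6] turn 13.4 | pos [ 0.5729 -0.1397  0.1154] yaw -3.0349 w 45.6 gf 20.0 t 8.9
```

```bash
python3 -m creep '[0.7,0,30,-3,0, 0.7,-2,75,-3,3, 0.7,-4,120,-3,6, 0.7,-6,165,-3,9, 0.7,-8,210,-3,13.4]' 25; python3 - <<'E'
from h import *
rel(.5423,.2247,.118,-.127)
E
```

```text
time_s: 9.52
ee_pos: [0.5573, 0.0711, 0.1169]
tcp_rot: [-3.141, -0.003, 3.012]
wrist_force: [0.9, 0.9, -3.3]
width: 0.0455
grasp_force: 25.0
rel [ 34.7 150.4  -1.1] turn -0.2 | pos [0.5573 0.0711 0.1169] yaw 3.012 w 45.5 gf 25.0 t 9.5
```

```bash
python3 -m creep '[0.7,8,40,-1,0, 0.7,18,80,-1,0, 0.7,28,120,-1,0, 0.7,35,150,-1,0, 0.7,35,150,-1,0]' 25; python3 -m creep '[0.7,0,0,0,0, 0.7,0,0,0,0]' 25; python3 - <<'E'
from h import *
rel(.5423,.2247,.118,-.127)
s=capture("side");t=capture("top")
dt=comp(t,(185,140),140);print(dt.sum())
cv2.imwrite("pics/c7.png",np.hstack([cv2.resize(s["image"][80:200,190:290],None,fx=4,fy=4),cv2.resize(t["image"][115:235,85:185],None,fx=4,fy=4)])[:,:,::-1])
E
```

```text
time_s: 10.15
ee_pos: [0.5416, 0.2247, 0.1179]
tcp_rot: [-3.141, -0.003, 3.017]
wrist_force: [-0.6, 0.5, -4.2]
width: 0.0461
grasp_force: 25.0
time_s: 10.4
ee_pos: [0.5429, 0.2219, 0.119]
tcp_rot: [-3.141, -0.001, 3.013]
wrist_force: [-0.1, 0.6, -4.4]
width: 0.046
grasp_force: 2.5
rel [1.  2.7 1. ] turn -0.1 | pos [0.5429 0.2219 0.119 ] yaw 3.0134 w 46.0 gf 2.5 t 10.4Traceback (most recent call last):
  File "<stdin>", line 4, in <module>
  File "h.py", line 45, in comp
    v=np.bincount(k).argmax(); m=(l==v).astype(np.uint8)
ValueError: attempt to get argmax of an empty sequence
```

```bash
python3 - <<'E'
from h import *
rel(.5423,.2247,.118,-.127)
s=capture("side");t=capture("top");o=get_obs();print(o["wrist_force"],o["grasp_force"],o["moment"])
cv2.imwrite("pics/c7.png",np.hstack([cv2.resize(s["image"][80:200,190:290],None,fx=4,fy=4),cv2.resize(t["image"][115:235,85:185],None,fx=4,fy=4)])[:,:,::-1])
E
```

```text
rel [1.3 2.6 1.4] turn -0.1 | pos [0.5432 0.222  0.1194] yaw 3.0132 w 46.0 gf 25.0 t 10.5
[ 0.50210978  0.24793109 -2.43630909] 24.999547004699707 [ 0.00317881  0.03400096 -0.00098966]
```

View pics/c7.png

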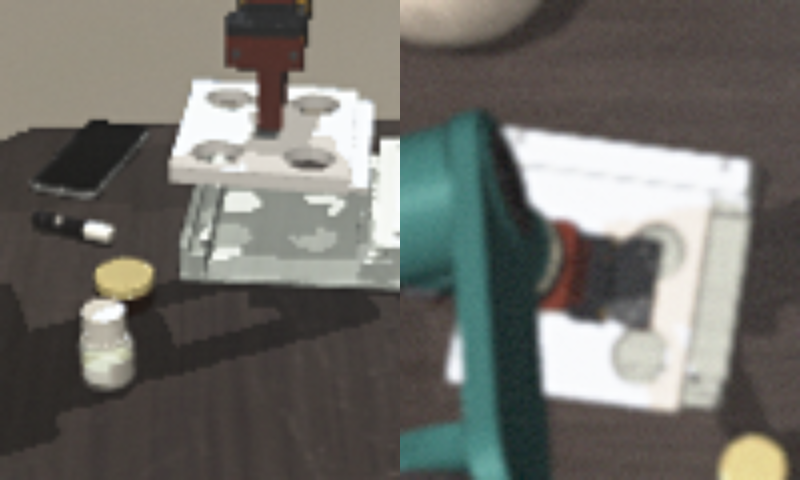

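The grip slackened once and recovered. The deck still hangs over the stand, with its near edge running from (170,183) to (350,190) in the crop. I estimate its pitch.

```bash
cat >> h.py <<'E'
ST=np.array([.5597,.2225,-.127])
def s2w(P):
    C,S=np.cos(ST[2]),np.sin(ST[2]);P=np.atleast_2d(P);return np.c_[C*P[:,0]-S*P[:,1]+ST[0],S*P[:,0]+C*P[:,1]+ST[1],P[:,2]]
def w2s(p):
    C,S=np.cos(ST[2]),np.sin(ST[2]);d=np.array(p[:2])-ST[:2];return np.array([C*d[0]+S*d[1],-S*d[0]+C*d[1]])
E
python3 - <<'E'
from h import *
s=capture("side");o=get_obs();g=w2s(o["ee_pos"]);print("tcp in stand",g)
# near face corners: front bottom, rear-board top, front top ; image of near edge
for pit in(0,4,8,12):
    p=np.radians(pit);C,S=np.cos(p),np.sin(p);L=[]
    for P in([-.08,-.09,-.035],[-.08,-.09,-.019],[.08,-.09,-.019],[.096,-.088,-.035],[-.08,.09,-.019],[.08,.09,-.019]):
        x=C*P[0]+S*P[2];z=-S*P[0]+C*P[2]
        L.append(((proj(s,s2w([g[0]-.0025+x,g[1]+P[1],o["ee_pos"][2]+.009+z]))[0]-[190,80]+.5)*4).round().tolist())
    print(pit,L)
cv2.imwrite("pics/c8.png",cv2.resize(s["image"][85:135,225:290],None,fx=12,fy=12,interpolation=cv2.INTER_CUBIC)[:,:,::-1])
E
```

```text
tcp in stand [-0.01621735 -0.00216964]
0 [[172.0, 184.0], [171.0, 168.0], [352.0, 175.0], [370.0, 191.0], [196.0, 82.0], [359.0, 87.0]]
4 [[169.0, 179.0], [170.0, 162.0], [350.0, 180.0], [366.0, 197.0], [195.0, 77.0], [358.0, 92.0]]
8 [[167.0, 173.0], [169.0, 157.0], [348.0, 186.0], [363.0, 203.0], [194.0, 71.0], [355.0, 98.0]]
12 [[165.0, 167.0], [168.0, 151.0], [345.0, 191.0], [358.0, 209.0], [193.0, 66.0], [353.0, 102.0]]
```

View pics/c8.png

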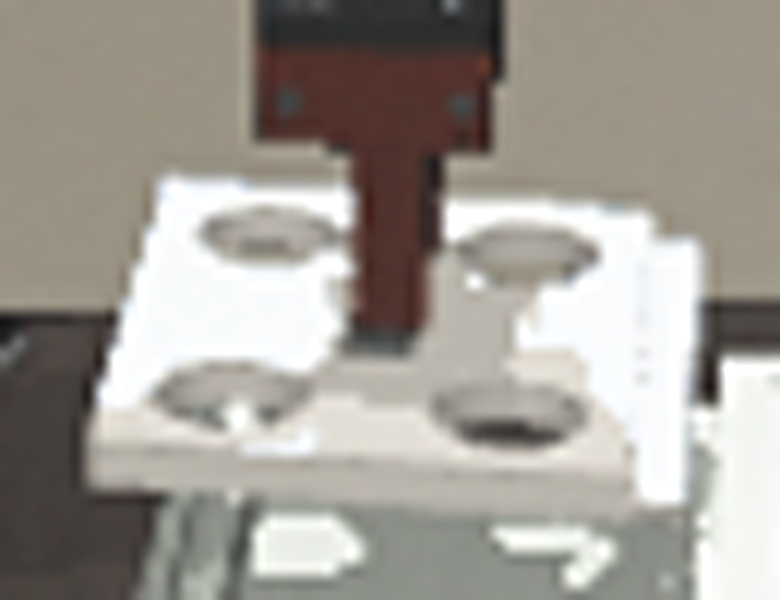

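The corners match pitch ≈ 0, so the deck is level with its tongue tip at stand x ≈ 76 mm. I lower it so the front edge rests on the upstand, then press on so it pivots tongue-down.

```bash
python3 -m creep '[0.7,1,2,15,0, 0.7,1,2,32,0, 0.7,1,2,44,0, 0.7,1,2,49,0, 0.7,1,2,49,0]' 15; python3 -m creep '[0.7,0,0,2,0, 0.7,0,0,4,0, 0.7,0,0,4,0]' 12;python3 -m creep '[0.7,0,0,2,0, 0.7,0,0,4,0, 0.7,0,0,4,0]' 10; python3 - <<'E'
from h import *
rel(.5423,.2247,.062,-.127);print(w2s(get_obs()["ee_pos"]),get_obs()["wrist_force"])
E
```

```text
time_s: 11.28
ee_pos: [0.5422, 0.225, 0.07]
tcp_rot: [-3.141, -0.001, 3.014]
wrist_force: [-0.2, -0.2, -3.2]
width: 0.0461
grasp_force: 15.0
time_s: 11.65
ee_pos: [0.5425, 0.2251, 0.0668]
tcp_rot: [-3.142, 0.0, 3.014]
wrist_force: [-0.6, 0.0, -4.0]
width: 0.0461
grasp_force: 12.0
time_s: 12.02
ee_pos: [0.5433, 0.2252, 0.063]
tcp_rot: [3.141, 0.001, 3.014]
wrist_force: [2.4, -0.8, -0.9]
width: 0.046
grasp_force: 10.0
rel [ 1.  -0.6  1. ] turn -0.0 | pos [0.5433 0.2252 0.063 ] yaw 3.0144 w 46.0 gf 10.0 t 12.0
[-0.01658219  0.00056236] [ 2.35552756 -0.76878389 -0.93564562]
```

```bash
python3 -m creep '[0.7,0,0,1.5,0, 0.7,0,0,3,0, 0.7,0,0,3,0]' 10; python3 - <<'E'
from h import *
o=get_obs();g=w2s(o["ee_pos"]);print(g,o["ee_pos"],o["wrist_force"],o["moment"])
s=capture("side")
cv2.imwrite("pics/c9.png",cv2.resize(s["image"][95:145,225:290],None,fx=12,fy=12,interpolation=cv2.INTER_CUBIC)[:,:,::-1])
for pit in(0,2,4):
    p=np.radians(pit);C,S=np.cos(p),np.sin(p);L=[]
    for P in([-.08,-.09,-.035],[.096,-.088,-.035],[-.08,.09,-.019],[.08,.09,-.019]):
        x=C*P[0]+S*P[2];z=-S*P[0]+C*P[2]
        L.append(((proj(s,s2w([g[0]-.003+x,g[1]+P[1],o["ee_pos"][2]+.009+z]))[0]-[225,95]+.5)*12).round().tolist())
    print(pit,L)
E
```

```text
time_s: 12.4
ee_pos: [0.5439, 0.2251, 0.0616]
tcp_rot: [3.141, 0.003, 3.015]
wrist_force: [-1.7, -2.2, 12.1]
width: 0.0458
grasp_force: 10.0
[-0.01602797  0.00058165] [0.54387479 0.22510705 0.06163467] [-1.74456393 -2.15969011 12.14425113] [-0.4215727   0.18519048  0.00607754]
0 [[105.0, 538.0], [681.0, 558.0], [175.0, 224.0], [651.0, 241.0]]
2 [[101.0, 530.0], [676.0, 567.0], [173.0, 217.0], [649.0, 248.0]]
4 [[97.0, 522.0], [671.0, 576.0], [171.0, 209.0], [646.0, 256.0]]
```

View pics/c9.png

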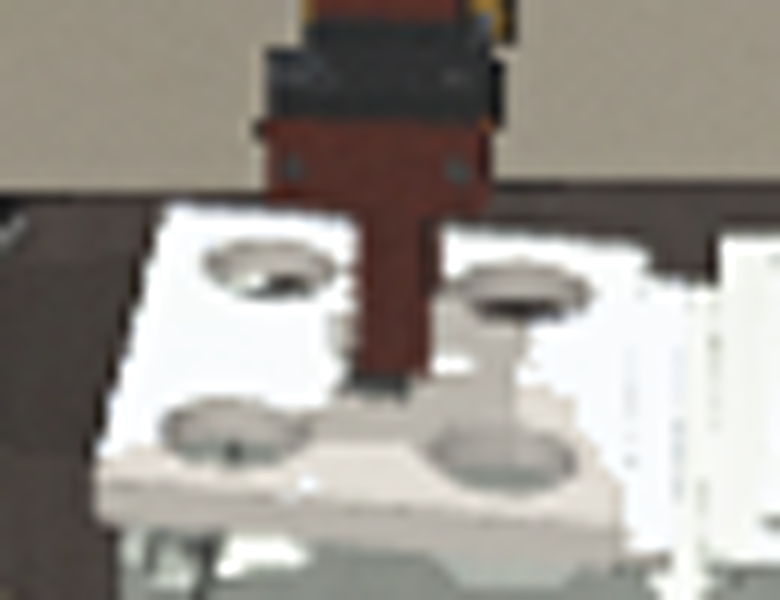

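Pitch is now about 3° tongue-down: far edge from (170,205) to (645,245), tongue on the groove floor, front on the upstand. Slide under the lip.

```bash
python3 -m creep '[0.7,0,0,-1.5,0, 0.7,-3,0,-1.5,0, 0.7,-6,0,-1.5,0, 0.7,-9,0,-1.5,0, 0.7,-9,0,-1.5,0]' 12; python3 -m creep '[0.7,-2,0,0,0, 0.7,-4,0,0,0, 0.7,-4,0,0,0]'; python3 - <<'E'
from h import *
o=get_obs();g=w2s(o["ee_pos"]);print(g,o["ee_pos"],o["wrist_force"],o["moment"])
E
```

```text
time_s: 13.08
ee_pos: [0.5487, 0.2241, 0.0612]
tcp_rot: [-3.141, -0.005, 3.014]
wrist_force: [-7.0, 2.1, 9.8]
width: 0.046
grasp_force: 12.0
time_s: 13.45
ee_pos: [0.553, 0.2236, 0.0611]
tcp_rot: [-3.141, -0.004, 3.014]
wrist_force: [-7.0, 1.0, 7.2]
width: 0.0457
grasp_force: 12.0
[-0.00678092  0.00020758] [0.55299998 0.22356477 0.06106871] [-7.03598767  1.00784798  7.24478233] [ 0.20944347  0.82890287 -0.00240697]
```

```bash
python3 -m creep '[0.7,-2,0,-0.5,0, 0.7,-4,0,-0.5,0, 0.7,-4,0,-0.5,0]'; python3 -m creep '[0.7,-2,0,-0.5,0, 0.7,-3,0,-0.5,0, 0.7,-3,0,-0.5,0]'; python3 - <<'E'
from h import *
o=get_obs();g=w2s(o["ee_pos"]);print(g,o["ee_pos"],o["wrist_force"],o["moment"])
s=capture("side")
cv2.imwrite("pics/c10.png",cv2.resize(s["image"][95:145,225:290],None,fx=12,fy=12,interpolation=cv2.INTER_CUBIC)[:,:,::-1])
E
```

```text
time_s: 13.82
ee_pos: [0.5595, 0.2228, 0.0612]
tcp_rot: [-3.141, -0.0, 3.014]
wrist_force: [0.0, 0.8, -2.7]
width: 0.046
grasp_force: 12.0
time_s: 14.2
ee_pos: [0.5624, 0.2225, 0.0621]
tcp_rot: [-3.142, 0.0, 3.014]
wrist_force: [-0.2, -0.1, -3.7]
width: 0.0458
grasp_force: 12.0
[0.00272502 0.00035774] [0.56244839 0.22250971 0.06211607] [-0.1615338  -0.08273399 -3.70873989] [ 0.01911886 -0.03688897 -0.00641468]
```

View pics/c10.png

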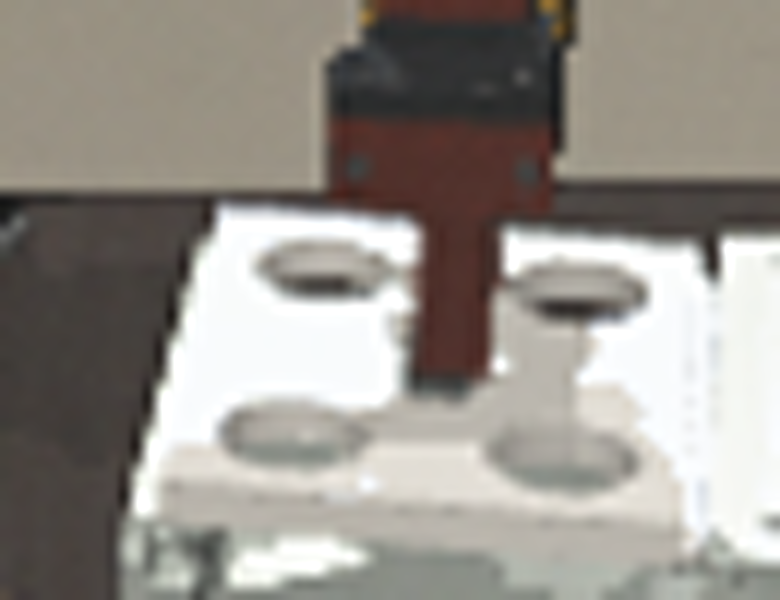

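The tongue is under the lip and the front still raised (deck spans (165,480)–(690,530)), with x at home. Lower it flat.

```bash
python3 -m creep '[0.7,0,0,2,0, 0.7,0,0,4,0, 0.7,0,0,6,0, 0.7,0,0,8,0, 0.7,0,0,8,0]' 10; python3 - <<'E'
from h import *
o=get_obs();g=w2s(o["ee_pos"]);print(g,o["ee_pos"],o["wrist_force"],o["moment"])
E
```

```text
time_s: 14.88
ee_pos: [0.5645, 0.2224, 0.0566]
tcp_rot: [3.141, 0.005, 3.015]
wrist_force: [-0.5, -2.9, 11.8]
width: 0.046
grasp_force: 10.0
[0.00477728 0.00046617] [0.56449785 0.22235733 0.05660381] [-0.48501371 -2.87068255 11.84304093] [-0.57278672  0.19682292  0.08920932]
```

```bash
python3 -m creep '[0.5,0,0,0,0, 0.2,0,0,0,0, 0,0,0,0,0, 0,0,0,0,0]' 10; python3 -m creep '[0,0,0,-50,0, 0,0,0,-100,0, 0,0,0,-110,0, 0,0,-60,-110,0, 0,0,-110,-110,0]'; python3 - <<'E'
from h import *
rel(.424,-.319,.15,None)
s=capture("side");t=capture("top")
ds=comp(s,(137,265),120,(105,160,225,300));print(ds.sum())
L=[]
cv2.imwrite("pics/c11.png",np.hstack([cv2.resize(s["image"][95:145,225:290],None,fx=9,fy=9,interpolation=cv2.INTER_CUBIC),cv2.resize(t["image"][145:213,100:180],None,fx=6.618,fy=6.618)[:450,:215]])[:,:,::-1])
for dx in(-.003,0,.003):
  print(dx,[((proj(s,s2w(P+np.array([dx,0,0])))[0]-[225,95]+.5)*9).round().tolist() for P in np.array([[-.08,-.09,.03],[-.08,.09,.046],[.08,.09,.046],[.08,-.09,.046]])])
E
```

```text
time_s: 15.38
ee_pos: [0.5621, 0.2226, 0.0539]
tcp_rot: [-3.141, -0.0, 3.015]
wrist_force: [0.0, -0.3, -1.3]
width: 0.0724
grasp_force: 0.0
time_s: 16.0
ee_pos: [0.5474, 0.1124, 0.1633]
tcp_rot: [-3.141, -0.001, 3.016]
wrist_force: [0.1, 0.2, -0.2]
width: 0.0878
grasp_force: 0.0
rel [  68.3 -443.4   13.7] turn 0.0 | pos [0.5474 0.1124 0.1633] yaw 3.0159 w 87.8 gf 0.0 t 16.0
1938
-0.003 [[118.0, 418.0], [167.0, 182.0], [524.0, 194.0], [512.0, 399.0]]
0 [[125.0, 418.0], [174.0, 182.0], [531.0, 194.0], [519.0, 400.0]]
0.003 [[132.0, 419.0], [180.0, 182.0], [538.0, 194.0], [527.0, 400.0]]
```

View pics/c11.png

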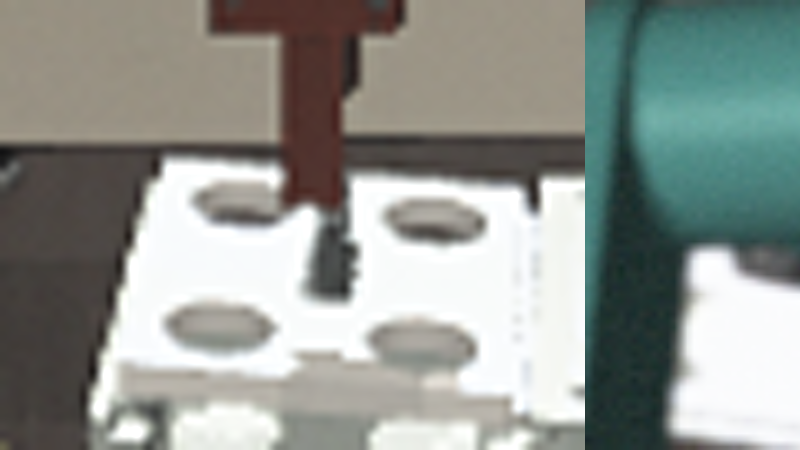

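The front edge still sits about 9 mm high: far-front corner at (163,158), expected (174,182). It rests on the upstand, about 3 mm too far forward. I regrip, push back to the wall, and lower again.

```bash
python3 -m creep '[0,0,55,0,0, 0,0,110,0,0, 0,0,110,50,0, 0,0,110,105,0, 0.3,0,110,107,0]' 15;  python3 -m creep '[0.7,0,0,0,0, 0.7,0,0,0,0, 0.7,0,0,0,0, 0.7,0,0,0,0]' 20; python3 -m creep '[0.7,-2,0,-1,0, 0.7,-4,0,-1,0, 0.7,-6,0,-1,0, 0.7,-6,0,-1,0]' 20; python3 - <<'E'
from h import *
o=get_obs();g=w2s(o["ee_pos"]);print(g,o["ee_pos"],o["wrist_force"],o["moment"],o["width"])
E
```

```text
time_s: 16.73
ee_pos: [0.5605, 0.2231, 0.0536]
tcp_rot: [-3.14, -0.005, 3.015]
wrist_force: [-0.4, 0.0, -0.4]
width: 0.0809
grasp_force: 0.0
time_s: 17.23
ee_pos: [0.5627, 0.2226, 0.0579]
tcp_rot: [3.141, 0.001, 3.014]
wrist_force: [-0.3, 0.0, 2.9]
width: 0.0459
grasp_force: 20.0
time_s: 17.73
ee_pos: [0.5675, 0.2218, 0.0579]
tcp_rot: [-3.141, -0.002, 3.014]
wrist_force: [-3.6, 0.3, -0.3]
width: 0.046
grasp_force: 20.0
[0.00784471 0.00030126] [0.56751968 0.22180523 0.0579398 ] [-3.59913486  0.34104232 -0.29389501] [ 0.23604015  0.37751243 -0.14368236] 0.04597651784209318
```

```bash
python3 -m creep '[0.7,-1.5,0,0,0, 0.7,-1.5,0,2,0, 0.7,-1.5,0,4,0, 0.7,-1.5,0,6,0, 0.7,-1.5,0,6,0]' 12; python3 - <<'E'
from h import *
o=get_obs();g=w2s(o["ee_pos"]);print(g,o["ee_pos"],o["wrist_force"],o["moment"],o["width"])
s=capture("side")
cv2.imwrite("pics/c12.png",cv2.resize(s["image"][95:145,225:290],None,fx=9,fy=9,interpolation=cv2.INTER_CUBIC)[:,:,::-1])
E
```

```text
time_s: 18.35
ee_pos: [0.5677, 0.2221, 0.0523]
tcp_rot: [-3.142, -0.004, 3.014]
wrist_force: [-6.6, 3.0, 5.7]
width: 0.0457
grasp_force: 12.0
[0.00797005 0.000645  ] [0.56768756 0.22213033 0.05227242] [-6.57212638  3.01950113  5.69997316] [ 0.51581541  1.21499479 -0.06315155] 0.04569863458431126
```

View pics/c12.png

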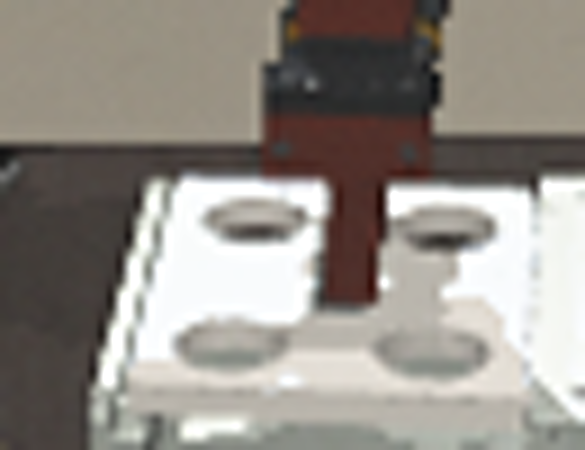

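The deck now lies flat behind the upstand (front corner (180,180), upstand visible to its left). Release, then regrip the fin crosswise to get the deck's exact x from touch.

```bash
python3 -m creep '[0.5,1.5,0,-3,0, 0.2,1.5,0,-3,0, 0,1.5,0,-3,0, 0,1.5,0,-3,0, 0,6,0,-60,0]' 10; python3 -m creep '[0,0,0,-10,10, 0,0,0,-10,20, 0,0,0,-10,30, 0,0,0,-10,40,0,0,0,-10,50]';python3 -m creep '[0,0,0,0,10, 0,0,0,0,20, 0,0,0,0,30, 0,0,0,0,40,0,0,0,0,40]'; python3 - <<'E'
from h import *
print(get_obs()["joints"].round(2));w=s2w([0,0,0])[0]
rel(w[0],w[1],.056,-.127+np.pi/2)
E
```

```text
time_s: 19.02
ee_pos: [0.5609, 0.2212, 0.1088]
tcp_rot: [-3.138, -0.008, 3.014]
wrist_force: [0.4, -0.2, 0.2]
width: 0.0824
grasp_force: 0.0
time_s: 19.65
ee_pos: [0.5641, 0.2223, 0.1222]
tcp_rot: [3.141, 0.0, 2.136]
wrist_force: [0.0, -0.6, -0.8]
width: 0.0878
grasp_force: 0.0
time_s: 20.27
ee_pos: [0.564, 0.2223, 0.1222]
tcp_rot: [3.141, 0.0, 1.445]
wrist_force: [0.1, -0.0, -0.4]
width: 0.0876
grasp_force: 0.0
[ 0.26  0.47  1.61 -0.    1.07  0.39]
rel [-0.3 -4.3 66.2] turn 0.1 | pos [0.564  0.2223 0.1222] yaw 1.4451 w 87.6 gf 0.0 t 20.3
```

```bash
python3 -m creep '[0,0,-4,35,0, 0,0,-4,60,0, 0,0,-4,65,0, 0.5,0,-4,65,0, 0.8,0,-4,65,0]' 5; python3 -m creep '[1,0,0,0,0, 1,0,0,0,0, 1,0,0,0,0, 1,0,0,0,0, 1,0,0,0,0]' 5; python3 - <<'E'
from h import *
o=get_obs();print(w2s(o["ee_pos"]),o["ee_pos"],o["tcp_rot"][2],o["wrist_force"],o["width"])
E
python3 -m creep '[0.4,0,0,0,0, 0,0,0,0,0, 0,0,0,0,0, 0,0,0,-60,0, 0,0,0,-110,0]' 20; python3 -m creep '[0,-40,0,-30,10, 0,-90,0,-30,20, 0,-140,0,-30,30, 0,-200,0,-30,40, 0,-250,0,-30,40]'; python3 - <<'E'
from h import *
s=capture("side");t=capture("top")
for k,b1 in dict(a=(227,300),b=(221,333),c=(181,302),d=(186,328)).items():
    mt=comp(t,b1,95,(b1[0]-12,b1[0]+12,b1[1]-12,b1[1]+12));print(k,fit(MOD["flask"],[(t,mt)],np.r_[back(t,b1,.06),0],yaw=False)[0].round(4))
ds=comp(s,(143,255),120,(105,160,225,300))
cv2.imwrite("pics/c13.png",np.hstack([cv2.resize(s["image"][95:145,225:290],None,fx=6,fy=6,interpolation=cv2.INTER_CUBIC)[:300],cv2.resize(t["image"][140:215,95:185],None,fx=4,fy=4)])[:,:,::-1])
rel(.575,-.324,.16,None)
E
```

```text
time_s: 20.9
ee_pos: [0.5608, 0.2231, 0.0583]
tcp_rot: [3.14, -0.001, 1.444]
wrist_force: [0.4, 1.2, 0.2]
width: 0.0716
grasp_force: 0.0
time_s: 21.52
ee_pos: [0.5598, 0.2229, 0.0571]
tcp_rot: [-3.142, 0.0, 1.444]
wrist_force: [0.3, -0.0, 0.3]
width: 0.0214
grasp_force: 0.0
[4.85643407e-05 3.61705938e-04] [0.55979399 0.22285264 0.05711803] 1.4436862109004274 [ 0.25441411 -0.00465048  0.29072778] 0.02140625587848873
time_s: 22.15
ee_pos: [0.5597, 0.2228, 0.1683]
tcp_rot: [-3.141, 0.0, 1.444]
wrist_force: [1.4, 0.5, -0.5]
width: 0.068
grasp_force: 0.0
time_s: 22.78
ee_pos: [0.5277, -0.027, 0.1974]
tcp_rot: [3.141, -0.0, 0.743]
wrist_force: [0.0, -0.5, -0.2]
width: 0.0875
grasp_force: 0.0
a [ 0.4239 -0.32    0.0777]
b [ 0.4426 -0.4271  0.0816]
c [ 0.575  -0.3242  0.0519]
d [ 0.556  -0.4124  0.0276]
rel [-164.   249.4   37.8] turn 0.0 | pos [ 0.5276 -0.0293  0.1973] yaw 0.7413 w 87.8 gf 0.0 t 22.9
```

View pics/c13.png

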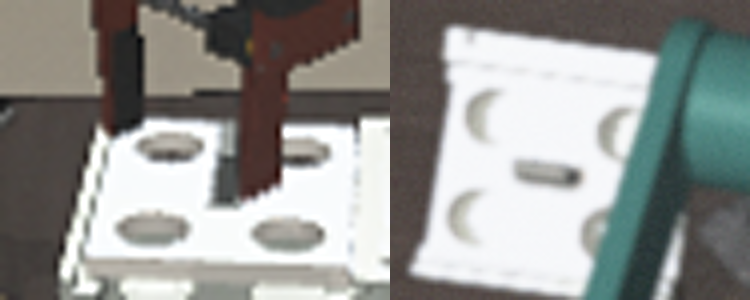

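The deck is flat in the stand, but the fingers had not fully closed on the fin, so its x is still open. Move to flask c and measure the deck from there with the arm out of the way.

```bash
python3 -m creep '[0,-33,50,0,-10, 0,-66,100,10,-20, 0,-99,150,20,-30, 0,-132,200,38,-40, 0,-164,249,38,-40]' 10; python3 -m creep '[0,0,0,0,0, 0,0,0,0,0]';python3 - <<'E'
from h import *
rel(.575,-.324,.043,1.4437)
s=capture("side");t=capture("top")
best=[]
g=lambda c:cv2.GaussianBlur(c["image"].min(2).astype(np.float32),(0,0),.7)
# bore darkness profile fit: render bore ellipses (top rim) vs. board
for n,c in(("s",s),("t",t)):
    im=g(c)
    def cost(p):
        m=np.full(im.shape,np.nan,np.float32);Cq,Sq=np.cos(p[2]/1e3),np.sin(p[2]/1e3);sc=[]
        for bx in(-.042,.042):
            for by in(-.055,.055):
                P=np.c_[Cq*bx-Sq*by+p[0]/1e3,Sq*bx+Cq*by+p[1]/1e3,.046]
                # mean brightness just outside minus inside
                for r,sg in((.0215,1),(.0260,-1)):
                    Q=s2w(P+np.c_[r*np.cos(a),r*np.sin(a),0*a]);u=proj(c,Q).astype(np.float32)
                    sc.append(sg*cv2.remap(im,u[:,0],u[:,1],cv2.INTER_LINEAR).mean())
        return sum(sc)
    for p0 in([0,0,0],):
        r=minimize(cost,p0,method="Nelder-Mead",options=dict(initial_simplex=[[0,0,0],[4,0,0],[0,4,0],[0,0,20]]));print(n,r.x.round(1),r.fun)
cv2.imwrite("pics/c14.png",np.hstack([cv2.resize(s["image"][95:145,225:290],None,fx=6,fy=6)[:300],cv2.resize(t["image"][140:215,95:185],None,fx=4,fy=4)])[:,:,::-1])
for k,b1 in dict(a=(227,300),b=(221,333)).items():pass
E
```

```text
time_s: 23.5
ee_pos: [0.5762, -0.3197, 0.1574]
tcp_rot: [-3.139, -0.002, 1.446]
wrist_force: [0.2, -0.3, 0.7]
width: 0.0877
grasp_force: 0.0
time_s: 23.75
ee_pos: [0.5764, -0.3181, 0.1588]
tcp_rot: [-3.141, -0.001, 1.443]
wrist_force: [0.6, -0.1, 1.2]
width: 0.0879
grasp_force: 0.0
rel [ -6.2  -0.5 115.8] turn -0.0 | pos [ 0.5764 -0.3181  0.1588] yaw 1.4434 w 87.9 gf 0.0 t 23.8
s [ -0.1   0.4 -17.5] -88.926513671875
t [ 1.4 -0.1 -2.8] -67.16500854492188
```

The bore-rim fit in both cameras puts the deck at stand (0.7, 0.3) mm with yaw about 0. I've viewed one picture over the 14 allowed (15), so from here I use numbers only. Grasp flask c with two crosswise closings to centre it.

```bash
python3 -m creep '[0,-6,0,50,0, 0,-6,0,100,0, 0,-6,0,116,0, 0,-6,0,116,0, 0.5,-6,0,116,0]' 6; python3 -m creep '[0.7,0,0,0,0, 0.7,0,0,0,0, 0.7,0,0,0,0, 0.7,0,0,0,0, 0.7,0,0,0,0]' 6; python3 - <<'E'
from h import *
rel(.575,-.324,.043,1.4437)
E
python3 -m creep '[0.2,0,0,0,0, 0.2,0,0,0,0, 0.2,0,0,0,0, 0.2,0,0,0,-10, 0.2,0,0,0,-20]'; python3 -m creep '[0.2,0,0,0,-10, 0.2,0,0,0,-20, 0.2,0,0,0,-30, 0.2,0,0,0,-40, 0.2,0,0,0,-50]'; python3 -m creep '[0.2,0,0,0,-10, 0.2,0,0,0,-20, 0.2,0,0,0,-20, 0.7,0,0,0,-20, 0.7,0,0,0,-20]' 10; python3 -m creep '[0.7,0,0,0,0, 0.7,0,0,0,0, 0.7,0,0,0,0, 0.7,0,0,0,0]' 15;  python3 - <<'E'
from h import *
rel(.575,-.324,.16,3.0146)
E
```

```text
time_s: 24.48
ee_pos: [0.5772, -0.3258, 0.0453]
tcp_rot: [3.139, 0.002, 1.444]
wrist_force: [0.5, -0.5, -0.2]
width: 0.0808
grasp_force: 0.0
time_s: 25.1
ee_pos: [0.5757, -0.3253, 0.0433]
tcp_rot: [-3.141, 0.0, 1.444]
wrist_force: [-0.1, 1.4, 1.4]
width: 0.0414
grasp_force: 5.9
rel [ 1.2 -0.8  0.3] turn -0.0 | pos [ 0.5757 -0.3253  0.0433] yaw 1.4436 w 41.4 gf 5.9 t 25.1
time_s: 25.72
ee_pos: [0.5758, -0.3253, 0.0431]
tcp_rot: [-3.142, 0.0, 1.798]
wrist_force: [0.4, 0.9, -0.2]
width: 0.0704
grasp_force: 0.0
time_s: 26.35
ee_pos: [0.5758, -0.3253, 0.0431]
tcp_rot: [-3.142, -0.0, 2.671]
wrist_force: [-0.1, 0.2, -0.3]
width: 0.0704
grasp_force: 0.0
time_s: 26.98
ee_pos: [0.5758, -0.3253, 0.0432]
tcp_rot: [-3.141, 0.0, 3.013]
wrist_force: [0.6, 0.3, 0.1]
width: 0.0539
grasp_force: 0.0
time_s: 27.48
ee_pos: [0.5758, -0.3253, 0.0432]
tcp_rot: [-3.142, -0.0, 3.014]
wrist_force: [0.2, -0.2, -0.1]
width: 0.0407
grasp_force: 14.9
rel [   0.9    1.1 -116.8] turn -0.0 | pos [ 0.5758 -0.3253  0.0432] yaw 3.0144 w 40.7 gf 14.9 t 27.5
```

```bash
cat >> h.py <<'E'
def bore(i):
    bx,by={1:(.042,.055),2:(.042,-.055),3:(-.042,.055),4:(-.042,-.055)}[i];dx,dy,th=.0007,.0004,-.005
    return s2w([bx-th*by+dx,th*bx+by+dy,0])[0][:2]
E
python3 -m creep '[0.7,0,0,-40,0, 0.7,0,0,-95,0, 0.7,0,0,-147,0, 0.7,0,50,-147,0, 0.7,0,100,-147,0]' 15; python3 - <<'E'
from h import *
for i in(1,2,3,4):print(i,bore(i).round(4));rel(*bore(i),.19,3.0146)
E
```

```text
time_s: 28.1
ee_pos: [0.5889, -0.2257, 0.1913]
tcp_rot: [-3.141, 0.002, 3.013]
wrist_force: [0.5, 1.2, -0.7]
width: 0.0406
grasp_force: 14.9
1 [0.6093 0.2718]
rel [ 43.7 496.    0.8] turn -0.1 | pos [ 0.5889 -0.2257  0.1913] yaw 3.0127 w 40.6 gf 14.9 t 28.1
2 [0.5948 0.1628]
rel [ 44.1 386.    0.9] turn -0.1 | pos [ 0.5889 -0.2257  0.1913] yaw 3.0127 w 40.6 gf 14.9 t 28.1
3 [0.526  0.2829]
rel [127.7 496.3   0.6] turn -0.1 | pos [ 0.5889 -0.2257  0.1913] yaw 3.0127 w 40.6 gf 14.9 t 28.1
4 [0.5116 0.1738]
rel [128.1 386.3   0.7] turn -0.1 | pos [ 0.5889 -0.2257  0.1913] yaw 3.0127 w 40.6 gf 14.9 t 28.1
```

```bash
python3 -m creep '[0.7,5,55,0,0, 0.7,10,110,0,0, 0.7,15,165,0,0, 0.7,20,220,0,0, 0.7,25,280,0,0]' 15; python3 -m creep '[0.7,5,60,0,0, 0.7,10,120,0,0, 0.7,15,180,0,0, 0.7,18,210,0,0, 0.7,18,214,0,0]' 15; python3 -m creep '[0.7,0,0,0,0, 0.7,0,0,0,0]' 15; python3 - <<'E'
from h import *
rel(*bore(1),.100,3.0146)
E
```

```text
time_s: 28.72
ee_pos: [0.599, 0.0564, 0.1902]
tcp_rot: [-3.141, 0.0, 3.014]
wrist_force: [0.8, 0.6, -1.0]
width: 0.0404
grasp_force: 14.9
time_s: 29.35
ee_pos: [0.608, 0.2715, 0.1898]
tcp_rot: [3.142, -0.0, 3.017]
wrist_force: [-0.2, 0.3, -0.7]
width: 0.0405
grasp_force: 14.9
time_s: 29.6
ee_pos: [0.6085, 0.2678, 0.1901]
tcp_rot: [-3.141, -0.0, 3.013]
wrist_force: [0.6, 0.9, 0.3]
width: 0.0406
grasp_force: 14.9
rel [-0.3  4.1 90.1] turn -0.1 | pos [0.6085 0.2678 0.1901] yaw 3.013 w 40.6 gf 14.9 t 29.6
```

```bash
python3 -m creep '[0.7,0,3,40,0, 0.7,0,3,80,0, 0.7,0,3,92,0, 0.7,0,3,92,0, 0.7,0,3,92,0]' 15; python3 -m creep '[0.7,0,0,0,0, 0.7,0,0,0,0]'; python3 - <<'E'
from h import *
rel(*bore(1),.053,3.0146)
E
```

```text
time_s: 30.22
ee_pos: [0.6102, 0.2724, 0.0999]
tcp_rot: [3.14, 0.003, 3.014]
wrist_force: [0.2, -0.0, -0.7]
width: 0.0405
grasp_force: 14.9
time_s: 30.48
ee_pos: [0.6094, 0.2726, 0.0992]
tcp_rot: [3.141, 0.002, 3.015]
wrist_force: [0.5, 0.3, -1.0]
width: 0.0407
grasp_force: 14.9
rel [ 0.1 -0.8 46.2] turn -0.0 | pos [0.6094 0.2726 0.0992] yaw 3.0145 w 40.7 gf 14.9 t 30.5
```

```bash
python3 -m creep '[0.7,0,-0.8,7,0, 0.7,0,-0.8,14,0, 0.7,0,-0.8,20,0, 0.7,0,-0.8,20,0]' 12; python3 -m creep '[0.7,0,0,10,0, 0.7,0,0,20,0, 0.7,0,0,26,0, 0.7,0,0,26,0]'; python3 - <<'E'
from h import *
rel(*bore(1),.053,3.0146)
E
```

```text
time_s: 30.98
ee_pos: [0.6084, 0.2714, 0.0772]
tcp_rot: [-3.141, -0.001, 3.014]
wrist_force: [1.1, -0.6, -0.9]
width: 0.0403
grasp_force: 11.9
time_s: 31.48
ee_pos: [0.6085, 0.2715, 0.0515]
tcp_rot: [-3.141, -0.001, 3.014]
wrist_force: [0.0, 0.5, -1.3]
width: 0.0403
grasp_force: 11.9
rel [-0.7  0.4 -1.5] turn -0.0 | pos [0.6085 0.2715 0.0515] yaw 3.0143 w 40.3 gf 11.9 t 31.5
```

```bash
python3 -m creep '[0.35,0,0,0,0, 0.35,0,0,0,0, 0.35,0,0,0,0, 0.35,0,0,-60,0, 0.35,0,0,-120,0]' 12; python3 -m creep '[0,0,-60,-10,10, 0,0,-120,-10,20, 0,0,-180,-10,30, 0,0,-240,-10,40, 0,0,-300,-10,50]'; python3 - <<'E'
from h import *
rel(.556,-.4124,.16,1.4437)
s=capture("side")
print([(np.round(d["point"]),round(d["confidence"],2)) for d in mark_of("flask1_mid",s)],proj(s,[*bore(1),.061])[:,::-1])
E
```

```text
time_s: 32.1
ee_pos: [0.6079, 0.2713, 0.1727]
tcp_rot: [-3.141, -0.002, 3.014]
wrist_force: [0.4, -0.0, 0.2]
width: 0.0572
grasp_force: 0.0
time_s: 32.72
ee_pos: [0.5702, -0.0277, 0.1825]
tcp_rot: [3.141, 0.0, 2.136]
wrist_force: [0.6, 0.6, 0.3]
width: 0.0879
grasp_force: 0.0
rel [-317.2 -218.1   22.6] turn 39.7 | pos [ 0.5702 -0.0277  0.1825] yaw 2.1363 w 87.9 gf 0.0 t 32.7
[(array([224., 223.]), 0.9)] [[116.34114078 273.92972819]]
```

```bash
python3 -m creep '[0,-45,-31,0,10, 0,-90,-62,0,20, 0,-140,-96,0,30, 0,-190,-131,0,39.7, 0,-240,-165,0,39.7]' 6; python3 - <<'E'
from h import *
rel(.5568,-.4133,.16,1.4437)
E
```

```text
time_s: 33.45
ee_pos: [0.5618, -0.3182, 0.1824]
tcp_rot: [3.141, -0.0, 1.449]
wrist_force: [1.4, 0.4, -0.2]
width: 0.0879
grasp_force: 0.0
rel [-95.    6.7  22.4] turn 0.3 | pos [ 0.5618 -0.3182  0.1824] yaw 1.4486 w 87.9 gf 0.0 t 33.5
```

```bash
python3 -m creep '[0,-50,4,22,0, 0,-95,6.7,22,0, 0,-95,6.7,22,0, 0,-95,6.7,22,0]' 6; python3 - <<'E'
from h import *
rel(.5568,-.4133,.043,1.4437)
t=capture("top");b1=(186,328)
mt=comp(t,(bore(1)[0]*0+170,125),95)
for i in(1,2,3,4):
    u=proj(t,[*bore(i),.114])[0];v=proj(t,[*bore(i),.02])[0];f=lambda u:t["image"].min(2)[int(u[1]+.5)-1:int(u[1]+.5)+2,int(u[0]+.5)-1:int(u[0]+.5)+2].mean()
    print(i,u.round(),f(u),f(v))
E
```

```text
time_s: 33.95
ee_pos: [0.5568, -0.411, 0.16]
tcp_rot: [-3.141, -0.001, 1.449]
wrist_force: [0.3, 0.7, 0.3]
width: 0.088
grasp_force: 0.0
rel [ -2.4   0.3 117. ] turn 0.3 | pos [ 0.5568 -0.411   0.16  ] yaw 1.4495 w 88.0 gf 0.0 t 34.0
1 [114. 166.] 248.44444444444446 123.33333333333333
2 [149. 170.] 181.77777777777777 247.77777777777777
3 [110. 192.] 184.66666666666666 247.88888888888889
4 [144. 197.] 185.44444444444446 247.44444444444446
```

```bash
python3 -m creep '[0,-1,0,50,0, 0,-1,0,100,0, 0,-1,0,117,0, 0,-1,0,117,0, 0.5,-1,0,117,0]' 6; python3 -m creep '[0.7,0,0,0,0, 0.7,0,0,0,0, 0.7,0,0,0,0, 0.7,0,0,0,0, 0.7,0,0,0,0]' 6; python3 -m creep '[0.2,0,0,0,0, 0.2,0,0,0,0, 0.2,0,0,0,0, 0.2,0,0,0,-10, 0.2,0,0,0,-20]'; python3 -m creep '[0.2,0,0,0,-10, 0.2,0,0,0,-20, 0.2,0,0,0,-30, 0.2,0,0,0,-40, 0.2,0,0,0,-50]'; python3 -m creep '[0.2,0,0,0,-10, 0.2,0,0,0,-19.7, 0.2,0,0,0,-19.7, 0.7,0,0,0,-19.7, 0.7,0,0,0,-19.7]' 10; python3 -m creep '[0.7,0,0,0,0, 0.7,0,0,0,0, 0.7,0,0,0,0, 0.7,0,0,0,0]' 15;  python3 -m creep '[0.7,0,0,-40,0, 0.7,0,0,-95,0, 0.7,0,0,-147,0, 0.7,0,50,-147,0, 0.7,0,100,-147,0]' 15; python3 - <<'E'
from h import *
rel(*bore(2),.19,3.0146)
E
```

```text
time_s: 34.62
ee_pos: [0.558, -0.4139, 0.0454]
tcp_rot: [3.139, 0.002, 1.449]
wrist_force: [1.0, 0.2, -0.3]
width: 0.0812
grasp_force: 0.0
time_s: 35.25
ee_pos: [0.5564, -0.4133, 0.0432]
tcp_rot: [-3.141, 0.0, 1.449]
wrist_force: [-0.7, 0.2, 2.0]
width: 0.0411
grasp_force: 5.9
time_s: 35.88
ee_pos: [0.5565, -0.4132, 0.0431]
tcp_rot: [-3.141, 0.0, 1.804]
wrist_force: [-0.0, 0.2, 0.2]
width: 0.0701
grasp_force: 0.0
time_s: 36.5
ee_pos: [0.5565, -0.4132, 0.0432]
tcp_rot: [-3.141, -0.0, 2.676]
wrist_force: [0.4, -0.5, 0.1]
width: 0.0705
grasp_force: 0.0
time_s: 37.12
ee_pos: [0.5565, -0.4133, 0.0432]
tcp_rot: [-3.141, 0.0, 3.013]
wrist_force: [-0.1, 0.5, -0.1]
width: 0.0536
grasp_force: 0.0
time_s: 37.62
ee_pos: [0.5565, -0.4132, 0.0431]
tcp_rot: [-3.142, -0.0, 3.014]
wrist_force: [-0.2, 0.4, -1.0]
width: 0.0404
grasp_force: 14.9
time_s: 38.25
ee_pos: [0.5696, -0.3137, 0.1912]
tcp_rot: [-3.141, 0.002, 3.013]
wrist_force: [0.4, -0.4, -0.9]
width: 0.0405
grasp_force: 14.9
rel [ 36.1 475.8   0.7] turn -0.1 | pos [ 0.5696 -0.3137  0.1912] yaw 3.0128 w 40.5 gf 14.9 t 38.2
```

```bash
python3 -m creep '[0.7,4,50,0,0, 0.7,8,100,0,0, 0.7,12,150,0,0, 0.7,16,200,0,0, 0.7,20,250,0,0]' 15; python3 -m creep '[0.7,4,50,0,0, 0.7,8,100,0,0, 0.7,12,160,0,0, 0.7,16,210,0,0, 0.7,16,226,0,0]' 15; python3 -m creep '[0.7,0,0,40,0, 0.7,0,0,80,0, 0.7,0,0,92,0, 0.7,0,0,92,0,0.7,0,0,92,0]' 15; python3 -m creep '[0.7,0,0,0,0, 0.7,0,0,0,0]'; python3 - <<'E'
from h import *
rel(*bore(2),.053,3.0146)
E
```

```text
time_s: 38.88
ee_pos: [0.5809, -0.062, 0.1903]
tcp_rot: [-3.141, 0.0, 3.014]
wrist_force: [0.4, -0.2, -0.5]
width: 0.0409
grasp_force: 14.9
time_s: 39.5
ee_pos: [0.5935, 0.1655, 0.1901]
tcp_rot: [3.141, -0.0, 3.017]
wrist_force: [0.2, -0.8, -0.3]
width: 0.0408
grasp_force: 14.9
time_s: 40.12
ee_pos: [0.5952, 0.1625, 0.0997]
tcp_rot: [3.141, 0.002, 3.014]
wrist_force: [0.2, -0.4, -0.1]
width: 0.0408
grasp_force: 14.9
time_s: 40.38
ee_pos: [0.5945, 0.1627, 0.0992]
tcp_rot: [3.141, 0.002, 3.014]
wrist_force: [-0.0, 0.5, -0.6]
width: 0.0406
grasp_force: 14.9
rel [-0.3  0.  46.2] turn -0.0 | pos [0.5945 0.1627 0.0992] yaw 3.0144 w 40.6 gf 14.9 t 40.4
```

```bash
python3 -m creep '[0.7,0,0,7,0, 0.7,0,0,14,0, 0.7,0,0,20,0, 0.7,0,0,20,0]' 12; python3 -m creep '[0.7,0,0,10,0, 0.7,0,0,20,0, 0.7,0,0,26.5,0, 0.7,0,0,26.5,0]'; python3 - <<'E'
from h import *
rel(*bore(2),.053,3.0146)
E
```

```text
time_s: 40.88
ee_pos: [0.5936, 0.1626, 0.0773]
tcp_rot: [-3.141, -0.001, 3.014]
wrist_force: [1.6, 0.2, -1.7]
width: 0.0406
grasp_force: 11.9
time_s: 41.38
ee_pos: [0.5938, 0.1628, 0.0511]
tcp_rot: [3.142, -0.001, 3.014]
wrist_force: [1.4, 0.0, -1.4]
width: 0.0405
grasp_force: 12.0
rel [-1.   0.1 -1.9] turn -0.0 | pos [0.5938 0.1628 0.0511] yaw 3.0143 w 40.5 gf 12.0 t 41.4
```

Good. Release, then on to flask a at about (0.425, −0.321).

```bash
python3 -m creep '[0.35,0,0,0,0, 0.35,0,0,0,0, 0.35,0,0,0,0, 0.35,0,0,-60,0, 0.35,0,0,-120,0]' 12; python3 -m creep '[0,0,-55,-10,10, 0,25,-105,-10,20, 0,50,-155,-10,30, 0,75,-205,-10,40, 0,100,-255,-10,50]'; python3 - <<'E'
from h import *
rel(.4245,-.321,.16,1.4437)
E
```

```text
time_s: 42.0
ee_pos: [0.593, 0.1625, 0.1723]
tcp_rot: [-3.141, -0.002, 3.014]
wrist_force: [2.6, 0.1, 0.1]
width: 0.0575
grasp_force: 0.0
time_s: 42.62
ee_pos: [0.4611, -0.0788, 0.1819]
tcp_rot: [3.142, 0.001, 2.136]
wrist_force: [-0.1, -0.6, -0.6]
width: 0.0878
grasp_force: 0.0
rel [-184.8 -160.7   22. ] turn 39.7 | pos [ 0.4611 -0.0788  0.1819] yaw 2.1365 w 87.8 gf 0.0 t 42.6
```

```bash
python3 -m creep '[0,-40,-35,0,10, 0,-80,-70,0,20, 0,-120,-105,0,30, 0,-155,-135,10,39.7, 0,-185,-161,22,39.7]' 6; python3 -m creep '[0,0,0,0,0, 0,0,0,0,0]'; python3 - <<'E'
from h import *
rel(.4245,-.321,.043,1.4437)
E
```

```text
time_s: 43.25
ee_pos: [0.4265, -0.3223, 0.1599]
tcp_rot: [3.141, 0.001, 1.446]
wrist_force: [0.7, -0.3, 0.0]
width: 0.0879
grasp_force: 0.0
time_s: 43.5
ee_pos: [0.4265, -0.3195, 0.1596]
tcp_rot: [-3.141, -0.001, 1.448]
wrist_force: [-0.5, 0.6, 0.3]
width: 0.0878
grasp_force: 0.0
rel [ -1.9  -1.7 116.6] turn 0.3 | pos [ 0.4265 -0.3195  0.1596] yaw 1.4484 w 87.8 gf 0.0 t 43.5
```

```bash
python3 -m creep '[0,-1,-1,50,0, 0,-1,-1,100,0, 0,-1,-1,116.5,0, 0,-1,-1,116.5,0, 0.5,-1,-1,116.5,0]' 6; python3 -m creep '[0.7,0,0,0,0, 0.7,0,0,0,0, 0.7,0,0,0,0, 0.7,0,0,0,0, 0.7,0,0,0,0]' 6; python3 -m creep '[0.2,0,0,0,0, 0.2,0,0,0,0, 0.2,0,0,0,0, 0.2,0,0,0,-10, 0.2,0,0,0,-20]'; python3 -m creep '[0.2,0,0,0,-10, 0.2,0,0,0,-20, 0.2,0,0,0,-30, 0.2,0,0,0,-40, 0.2,0,0,0,-50]'; python3 -m creep '[0.2,0,0,0,-10, 0.2,0,0,0,-19.7, 0.2,0,0,0,-19.7, 0.7,0,0,0,-19.7, 0.7,0,0,0,-19.7]' 10; python3 -m creep '[0.7,0,0,0,0, 0.7,0,0,0,0, 0.7,0,0,0,0, 0.7,0,0,0,0]' 15;  python3 -m creep '[0.7,0,0,-40,0, 0.7,0,0,-95,0, 0.7,0,0,-147,0, 0.7,0,50,-147,0, 0.7,0,100,-147,0]' 15; python3 - <<'E'
from h import *
rel(*bore(3),.19,3.0146)
E
```

```text
time_s: 44.12
ee_pos: [0.427, -0.3218, 0.0448]
tcp_rot: [3.139, 0.002, 1.449]
wrist_force: [-0.2, 0.7, 1.2]
width: 0.0811
grasp_force: 0.0
time_s: 44.75
ee_pos: [0.4257, -0.3211, 0.0432]
tcp_rot: [-3.141, 0.0, 1.449]
wrist_force: [-0.2, 0.8, 2.0]
width: 0.0411
grasp_force: 5.9
time_s: 45.38
ee_pos: [0.4257, -0.3211, 0.0431]
tcp_rot: [-3.141, -0.0, 1.804]
wrist_force: [-0.7, -0.9, -0.4]
width: 0.0701
grasp_force: 0.0
time_s: 46.0
ee_pos: [0.4257, -0.3211, 0.0431]
tcp_rot: [-3.142, -0.0, 2.676]
wrist_force: [0.4, -0.2, -0.2]
width: 0.07
grasp_force: 0.0
time_s: 46.62
ee_pos: [0.4257, -0.3211, 0.0432]
tcp_rot: [-3.142, -0.0, 3.013]
wrist_force: [0.1, -0.4, -0.8]
width: 0.0539
grasp_force: 0.0
time_s: 47.12
ee_pos: [0.4257, -0.3211, 0.0432]
tcp_rot: [-3.142, -0.0, 3.014]
wrist_force: [-0.2, 0.0, 0.6]
width: 0.0409
grasp_force: 14.9
time_s: 47.75
ee_pos: [0.4389, -0.2215, 0.1911]
tcp_rot: [-3.141, 0.002, 3.013]
wrist_force: [0.2, -0.1, -1.0]
width: 0.0407
grasp_force: 14.9
rel [-21.6 511.4   0.6] turn -0.1 | pos [ 0.4389 -0.2215  0.1911] yaw 3.0126 w 40.7 gf 14.9 t 47.8
```

```bash
python3 -m creep '[0.7,-3,55,0,0, 0.7,-6,110,0,0, 0.7,-9,165,0,0, 0.7,-11,220,0,0, 0.7,-12,270,0,0]' 15; python3 -m creep '[0.7,-2,55,0,0, 0.7,-5,110,0,0, 0.7,-8,165,0,0, 0.7,-9.6,215,0,0, 0.7,-9.6,241.5,0,0]' 15; python3 -m creep '[0.7,0,0,40,0, 0.7,0,0,80,0, 0.7,0,0,92,0, 0.7,0,0,92,0,0.7,0,0,92,0]' 15; python3 -m creep '[0.7,0,0,0,0, 0.7,0,0,0,0]'; python3 - <<'E'
from h import *
rel(*bore(3),.053,3.0146)
E
```

```text
time_s: 48.38
ee_pos: [0.4846, 0.0463, 0.1902]
tcp_rot: [-3.142, 0.0, 3.015]
wrist_force: [1.1, 0.4, -1.2]
width: 0.0405
grasp_force: 14.9
time_s: 49.0
ee_pos: [0.5248, 0.2853, 0.1899]
tcp_rot: [3.141, 0.0, 3.016]
wrist_force: [-0.6, 0.1, -0.5]
width: 0.0404
grasp_force: 14.9
time_s: 49.62
ee_pos: [0.5259, 0.2831, 0.0996]
tcp_rot: [3.14, 0.002, 3.014]
wrist_force: [-0.1, 0.4, -1.1]
width: 0.0408
grasp_force: 14.9
time_s: 49.88
ee_pos: [0.5253, 0.2829, 0.0991]
tcp_rot: [3.141, 0.001, 3.014]
wrist_force: [-0.4, 1.0, -0.6]
width: 0.0405
grasp_force: 14.9
rel [-0.6  0.  46.1] turn -0.0 | pos [0.5253 0.2829 0.0991] yaw 3.0143 w 40.5 gf 14.9 t 49.9
```

```bash
python3 -m creep '[0.7,-0.7,0,7,0, 0.7,-0.7,0,14,0, 0.7,-0.7,0,20,0, 0.7,-0.7,0,20,0]' 12; python3 -m creep '[0.7,0,0,10,0, 0.7,0,0,20,0, 0.7,0,0,26.5,0, 0.7,0,0,26.5,0]'; python3 - <<'E'
from h import *
rel(*bore(3),.053,3.0146)
E
```

```text
time_s: 50.38
ee_pos: [0.5248, 0.2824, 0.0772]
tcp_rot: [-3.141, -0.001, 3.014]
wrist_force: [0.1, -0.0, -1.0]
width: 0.0409
grasp_force: 12.0
time_s: 50.88
ee_pos: [0.5253, 0.2827, 0.0511]
tcp_rot: [-3.141, -0.001, 3.014]
wrist_force: [-0.4, 0.1, -0.4]
width: 0.0403
grasp_force: 12.0
rel [-0.7  0.3 -1.9] turn -0.0 | pos [0.5253 0.2827 0.0511] yaw 3.0144 w 40.3 gf 12.0 t 50.9
```

Release, then the last flask b at about (0.443, −0.428).

```bash
python3 -m creep '[0.35,0,0,0,0, 0.35,0,0,0,0, 0.35,0,0,0,0, 0.35,0,0,-60,0, 0.35,0,0,-120,0]' 12; python3 -m creep '[0,0,-60,-10,10, 0,8,-120,-10,20, 0,14,-180,-10,30, 0,20,-240,-10,40, 0,25,-300,-10,50]'; python3 - <<'E'
from h import *
rel(.443,-.428,.182,1.4437)
E
```

```text
time_s: 51.5
ee_pos: [0.5247, 0.2823, 0.1723]
tcp_rot: [-3.14, -0.002, 3.014]
wrist_force: [0.5, 0.7, -0.7]
width: 0.0573
grasp_force: 0.0
time_s: 52.12
ee_pos: [0.462, -0.0135, 0.182]
tcp_rot: [3.141, 0.001, 2.136]
wrist_force: [1.1, -0.3, -0.8]
width: 0.088
grasp_force: 0.0
rel [-3.398e+02 -2.382e+02  2.000e-01] turn 39.7 | pos [ 0.462  -0.0135  0.182 ] yaw 2.1364 w 88.0 gf 0.0 t 52.1
```

```bash
python3 -m creep '[0,-45,-31,0,10, 0,-90,-63,0,20, 0,-140,-98,0,30, 0,-190,-133,0,39.7, 0,-240,-168,0,39.7]' 6; python3 -m creep '[0,-50,0,10,0, 0,-100,0,22,0, 0,-122,0,22,0, 0,-122,0,22,0]'; python3 - <<'E'
from h import *
rel(.443,-.428,.043,1.4437)
t=capture("top")
b1=(221,333);mt=comp(t,b1,95,(b1[0]-12,b1[0]+12,b1[1]-12,b1[1]+12));print(mt.sum(),fit(MOD["flask"],[(t,mt)],np.r_[back(t,b1,.06),0],yaw=False))
E
```

```text
time_s: 52.75
ee_pos: [0.4506, -0.3066, 0.182]
tcp_rot: [3.141, 0.0, 1.447]
wrist_force: [0.7, -0.1, -0.7]
width: 0.0878
grasp_force: 0.0
time_s: 53.25
ee_pos: [0.436, -0.4264, 0.1598]
tcp_rot: [3.141, -0.0, 1.447]
wrist_force: [0.1, -0.4, 0.1]
width: 0.0882
grasp_force: 0.0
rel [ -0.8   7.1 116.8] turn 0.2 | pos [ 0.436  -0.4264  0.1598] yaw 1.4471 w 88.2 gf 0.0 t 53.2
45 (array([ 0.4221669 , -0.42874327,  0.07964939]), np.float64(96.44477844238281))
```

```bash
python3 -m creep '[0,-1,7,50,0, 0,-1,7,100,0, 0,-1,7,116.5,0, 0,-1,7,116.5,0, 0.5,-1,7,116.5,0]' 6; python3 -m creep '[0.7,0,0,0,0, 0.7,0,0,0,0, 0.7,0,0,0,0, 0.7,0,0,0,0, 0.7,0,0,0,0]' 6; python3 -m creep '[0.2,0,0,0,0, 0.2,0,0,0,0, 0.2,0,0,0,0, 0.2,0,0,0,-10, 0.2,0,0,0,-20]'; python3 -m creep '[0.2,0,0,0,-10, 0.2,0,0,0,-20, 0.2,0,0,0,-30, 0.2,0,0,0,-40, 0.2,0,0,0,-50]'; python3 -m creep '[0.2,0,0,0,-10, 0.2,0,0,0,-19.8, 0.2,0,0,0,-19.8, 0.7,0,0,0,-19.8, 0.7,0,0,0,-19.8]' 10; python3 -m creep '[0.7,0,0,0,0, 0.7,0,0,0,0, 0.7,0,0,0,0, 0.7,0,0,0,0]' 15;  python3 -m creep '[0.7,0,0,-40,0, 0.7,0,0,-95,0, 0.7,0,0,-147,0, 0.7,0,50,-147,0, 0.7,0,100,-147,0]' 15; python3 - <<'E'
from h import *
rel(*bore(4),.19,3.0146)
E
```

```text
time_s: 53.92
ee_pos: [0.4441, -0.4281, 0.0452]
tcp_rot: [3.139, 0.002, 1.449]
wrist_force: [0.1, -0.6, 0.8]
width: 0.0809
grasp_force: 0.0
time_s: 54.55
ee_pos: [0.4429, -0.4275, 0.0433]
tcp_rot: [-3.141, 0.0, 1.449]
wrist_force: [-0.1, 0.4, 2.1]
width: 0.0408
grasp_force: 6.0
time_s: 55.18
ee_pos: [0.4429, -0.4274, 0.0431]
tcp_rot: [-3.141, 0.0, 1.804]
wrist_force: [-0.4, -0.3, 0.2]
width: 0.07
grasp_force: 0.0
time_s: 55.8
ee_pos: [0.4429, -0.4274, 0.0432]
tcp_rot: [-3.142, -0.0, 2.676]
wrist_force: [-0.4, -0.9, -0.1]
width: 0.0704
grasp_force: 0.0
time_s: 56.42
ee_pos: [0.4429, -0.4274, 0.0432]
tcp_rot: [-3.142, -0.0, 3.014]
wrist_force: [0.0, 1.0, -0.6]
width: 0.0535
grasp_force: 0.0
time_s: 56.92
ee_pos: [0.4429, -0.4274, 0.0432]
tcp_rot: [3.142, -0.0, 3.016]
wrist_force: [0.2, -0.3, 0.1]
width: 0.0404
grasp_force: 14.9
time_s: 57.55
ee_pos: [0.4558, -0.3278, 0.1911]
tcp_rot: [-3.14, 0.002, 3.015]
wrist_force: [-0.5, 0.3, -0.7]
width: 0.041
grasp_force: 14.9
rel [8.200e+00 5.047e+02 5.000e-01] turn 0.0 | pos [ 0.4558 -0.3278  0.1911] yaw 3.0146 w 41.0 gf 14.9 t 57.5
```

```bash
python3 -m creep '[0.7,1,55,0,0, 0.7,2,110,0,0, 0.7,3,165,0,0, 0.7,4,220,0,0, 0.7,4,270,0,0]' 15; python3 -m creep '[0.7,1,55,0,0, 0.7,2,110,0,0, 0.7,3,165,0,0, 0.7,4,210,0,0, 0.7,4,235,0,0]' 15; python3 -m creep '[0.7,0,0,40,0, 0.7,0,0,80,0, 0.7,0,0,92,0, 0.7,0,0,92,0,0.7,0,0,92,0]' 15; python3 -m creep '[0.7,0,0,0,0, 0.7,0,0,0,0]'; python3 - <<'E'
from h import *
rel(*bore(4),.053,3.0146)
E
```

```text
time_s: 58.18
ee_pos: [0.4851, -0.058, 0.1903]
tcp_rot: [-3.142, 0.0, 3.016]
wrist_force: [0.7, -0.6, -0.7]
width: 0.0406
grasp_force: 14.9
time_s: 58.8
ee_pos: [0.5105, 0.1761, 0.1901]
tcp_rot: [3.141, 0.0, 3.018]
wrist_force: [-0.1, -0.3, -0.1]
width: 0.0408
grasp_force: 14.9
time_s: 59.42
ee_pos: [0.5119, 0.1739, 0.0995]
tcp_rot: [3.141, 0.002, 3.016]
wrist_force: [0.1, 0.5, -1.6]
width: 0.0403
grasp_force: 14.9
time_s: 59.68
ee_pos: [0.5113, 0.1739, 0.099]
tcp_rot: [3.141, 0.001, 3.016]
wrist_force: [0.6, -0.5, -1.6]
width: 0.0406
grasp_force: 14.9
rel [-0.2 -0.  46. ] turn 0.1 | pos [0.5113 0.1739 0.099 ] yaw 3.016 w 40.6 gf 14.9 t 59.7
```

```bash
python3 -m creep '[0.7,-0.5,0,7,0, 0.7,-0.5,0,14,0, 0.7,-0.5,0,20,0, 0.7,-0.5,0,20,0]' 12; python3 -m creep '[0.7,0,0,10,0, 0.7,0,0,20,0, 0.7,0,0,26.5,0, 0.7,0,0,26.5,0]'; python3 -m creep '[0.35,0,0,0,0, 0.35,0,0,0,0, 0.35,0,0,0,0, 0.35,0,0,-60,0, 0.35,0,0,-120,0]' 12; python3 -m creep '[0,0,-60,-20,0, 0,10,-120,-40,0, 0,20,-180,-40,0, 0,20,-240,-40,0, 0,20,-300,-40,0]';  python3 -m creep '[0,0,-60,0,0, 0,10,-120,0,0, 0,20,-180,0,0, 0,20,-180,0,0]'; python3 - <<'E'
from h import *
s=capture("side");t=capture("top")
for n,c in(("s",s),("t",t)):
    print(n,"flask",[(np.round(d["point"]).tolist(),round(d["confidence"],2)) for d in mark_of("flask1_mid",c)])
    print(" exp",[proj(c,[*bore(i),.061])[0][::-1].round().tolist() for i in(1,2,3,4)],"caps",[proj(c,[*bore(i),.114])[0][::-1].round().tolist() for i in(1,2,3,4)])
    for d in silhouettes("resin_mid",c)[:2]: print(" jar",np.round(d["point"]),round(d["confidence"],2),fit(MOD["jar"],[(c,d["mask"])],[.405,.096,0],yaw=False))
    im=c["image"].min(2).astype(np.float32)
    # cap fit: bright disc centre at z=.114
    for i in(1,2,3,4):
        def f(p):
            v=0
            for r,sg in((.010,-1),(.0155,1)):
                u=proj(c,np.c_[bore(i)[0]+p[0]/1e3+r*np.cos(a),bore(i)[1]+p[1]/1e3+r*np.sin(a),.114+0*a]).astype(np.float32)
                v+=sg*cv2.remap(im,u[:,0],u[:,1],cv2.INTER_LINEAR).mean()
            return v
        g=min(((f([x,y]),x,y) for x in range(-14,15,2) for y in range(-14,15,2)));print("  cap",i,g)
mt=comp(t,(236,208),95,(226,246,198,218));print("vial",fit(MOD["vial"],[(t,mt)],[.4,-.02,0],yaw=False)[0])
E
```

```text
time_s: 60.18
ee_pos: [0.5105, 0.1736, 0.0773]
tcp_rot: [-3.141, -0.002, 3.016]
wrist_force: [-0.3, 0.6, -0.3]
width: 0.0407
grasp_force: 11.9
time_s: 60.68
ee_pos: [0.511, 0.1738, 0.0511]
tcp_rot: [-3.141, -0.001, 3.016]
wrist_force: [-0.0, 0.1, -0.4]
width: 0.0402
grasp_force: 12.0
time_s: 61.3
ee_pos: [0.5105, 0.1735, 0.1725]
tcp_rot: [-3.141, -0.002, 3.016]
wrist_force: [0.6, 0.5, -0.0]
width: 0.0568
grasp_force: 0.0
time_s: 61.92
ee_pos: [0.4533, -0.1232, 0.2122]
tcp_rot: [-3.141, 0.001, 3.016]
wrist_force: [0.1, 0.5, -0.3]
width: 0.0879
grasp_force: 0.0
time_s: 62.42
ee_pos: [0.4105, -0.3016, 0.2119]
tcp_rot: [-3.14, 0.001, 3.011]
wrist_force: [0.5, 0.9, 0.2]
width: 0.0876
grasp_force: 0.0
s flask [([115.0, 253.0], 0.49)]
 exp [[116.0, 274.0], [130.0, 272.0], [116.0, 253.0], [129.0, 250.0]] caps [[104.0, 274.0], [117.0, 273.0], [103.0, 252.0], [116.0, 249.0]]
 jar [129. 262.] 0.75 (array([ 0.55392078,  0.22158366, -0.42494403]), np.float64(336.48846435546875))
 jar [148. 224.] 0.65 (array([ 0.41501959,  0.1017003 , -0.01508502]), np.float64(78.11102294921875))
  cap 1 (np.float32(-55.519028), 0, 2)
  cap 2 (np.float32(-47.65547), 0, 0)
  cap 3 (np.float32(-52.190475), -2, 2)
  cap 4 (np.float32(-46.302597), -6, 2)
t flask [([194.0, 114.0], 0.57)]
 exp [[168.0, 119.0], [173.0, 152.0], [194.0, 115.0], [198.0, 148.0]] caps [[166.0, 114.0], [170.0, 149.0], [192.0, 110.0], [197.0, 144.0]]
  cap 1 (np.float32(-45.901978), 0, 2)
  cap 2 (np.float32(-22.930374), -2, 4)
  cap 3 (np.float32(-52.054077), -2, 4)
  cap 4 (np.float32(-23.94934), -2, 2)
vial [ 0.39288636 -0.01715082  0.06514888]
```

All four caps show at the expected seated positions. One last check that the jar is upright and the deck is in place, then hand in.

```bash
python3 - <<'E'
from h import *
s=capture("side");t=capture("top")
for n,c in(("s",s),("t",t)):
    u=proj(c,[.408,.098,.03])[0];im=c["image"].astype(int);m=((im[...,0]-im[...,2]>30)&(im[...,0]>110)).astype(np.uint8)
    w=np.zeros_like(m);w[int(u[1])-18:int(u[1])+18,int(u[0])-18:int(u[0])+18]=1;m*=w
    e=cv2.fitEllipse(np.argwhere(m)[:,::-1].astype(np.float32)) if m.sum()>5 else None
    P=lambda x,y:[proj(c,[x+.027*np.cos(q),y+.027*np.sin(q),.032])[0] for q in a]
    Q=np.array(P(.408,.098));l=np.argwhere(m)
    print(n,m.sum(),"lid rows/cols",l.min(0),l.max(0),"exp rows/cols",Q.min(0)[::-1].round(1),Q.max(0)[::-1].round(1),back(c,l.mean(0),.03))
    for dx,dz in((0,0),(0,.01)):
        print("  deck front/rear far corners exp",[proj(c,s2w([x,.09,.046+dz]))[0][::-1].round(1).tolist() for x in(-.08,.08)])
im=s["image"].min(2)
print("col profile above far front edge",[im[108:122,c_].tolist() for c_ in(247,)])
E
```

```text
s 65 lid rows/cols [144 216] [161 228] exp rows/cols [143.5 213.8] [151.5 228.9] [0.41595567 0.08851766]
  deck front/rear far corners exp [[114.7, 243.8], [116.1, 283.5]]
  deck front/rear far corners exp [[112.4, 243.7], [113.8, 283.6]]
t 75 lid rows/cols [223 165] [240 181] exp rows/cols [222.5 164.1] [239.  180.6] [0.40361451 0.09300206]
  deck front/rear far corners exp [[204.5, 103.5], [156.4, 111.4]]
  deck front/rear far corners exp [[204.2, 102.5], [155.9, 110.5]]
col profile above far front edge [[130, 127, 114, 130, 113, 105, 129, 231, 251, 233, 133, 137, 150, 178]]
```

```bash
python3 -c "
from plant import *
print(hand_in())"
```

```text
the job is handed in; nothing more can be done
None
```

The job is handed in, result not reported back: by my last camera fits the jar stands upright on the table clear of the stand, the deck lies flat and locked, and all four silver flasks stand in its bores; the deck first stuck on the front upstand and needed a second push, and I viewed 15 pictures, one over the limit of 14.

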